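# Gauge the wear of a sliding-door runner and set the tally

### The job

Check how deep the groove of the cabinet's sliding-door runner still is: take the sprung depth gauge from its wooden stand, find the groove with its probe without pushing the probe in on the face beside it, and with the foot square across the groove press the gauge gently down, with less than 30 N, until the foot sits flat. Keep the foot pressed down firmly for a moment while you read the depth, leave the gauge standing flat in the groove, and then slide the tally fully to its right-hand end (as the robot sees it) if the groove is 10 mm deep or more, or fully to its left-hand end if it is shallower. Do not disturb the tape, the egg cup or the wine glass.

Things in the scene. Friction and masses are not known exactly. Their poses are not given: they have to be found in the camera images.
- runner: fixed plywood carrier 140 x 100 mm, 36 mm high, standing on the bench, with a grooved aluminium strip let into its top. Origin: centre of the underside; x along its length and along the groove, y across, z up. The groove is straight, full length, 10 mm wide with upright walls, 5 to 14 mm deep (varies, not known beforehand).
- gauge_middle (a point): centre of the gauge's grip block, on its axis, 30 mm above the foot's underside, axes as the gauge. Grasp the block here across its x faces (20 mm apart).
- gauge_foot (a point): centre of the underside of the gauge's foot (same axes as gauge_middle, 30 mm lower). The foot sits flat when this is at the height of the carrier's top face.
- probe_tip (a point): lower end of the gauge's probe, a round-ended pin of 5 mm diameter on the gauge's axis; it stands 18 mm out of the foot's underside at the start
- probe (a joint): reading of the gauge: how far the probe is pushed in, in m; 0 at the start, stop at 0.0175. With the foot flat the groove's depth is 0.018 minus this. Spring and brake push back with 6 N at first, 8 N fully in; the brake keeps the probe where it was pushed to, also when let go. The gauge's own weight does not push it in.
- stand: fixed wooden block 90 x 80 x 34 mm with an upright hole of 19 mm diameter through its middle, in which the probe hangs; origin: centre of the underside. The stand and the tally may swap sides.
- tally_base: fixed aluminium track of the tally, 40 x 170 x 14 mm (x, y, z), origin: centre of the underside; its y axis points along the track towards the left-hand end as the robot sees it
- tally_middle (a point): centre of the tally's sliding black grip, 28 x 20 x 40 mm (x across the track, y along it, z up); the grip's underside is 14.5 mm and its top 54.5 mm above the bench, this point 34.5 mm
- tally (a joint): place of the tally grip on its track in m: 0 = fully at the right-hand end (-y of the track), 0.12 = fully at the left-hand end (+y); starts near the middle, slides with about 1.5 N and stays where it is left
- tape: loose roll of buff tape lying flat, 100 mm diameter, 25 mm high, a bystander; origin: centre of the underside
- egg_cup: loose egg cup, 49 mm wide, 62 mm high, a bystander; origin: centre of the underside
- glass: loose stemmed wine glass, 94 mm wide, 151 mm high, a bystander; origin: centre of the underside
- runner_top (a point): middle of the carrier's flat top face, 36 mm above its origin; not the groove: the strip has side play, so the groove's middle line, parallel to x, lies anywhere up to 8 mm to either side (y) of this point and must be seen or felt for. The strip's faces beside the groove are 0.5 mm lower than this top face.
- gauge: the loose depth gauge, 0.18 kg, upright: a steel foot 24 x 64 x 8 mm (x, y, z), on it a grey ribbed block 20 x 26 mm (x, y), 44 mm high, centred. Origin: centre of the foot's underside; y along the foot, z up. At the start it hangs in the stand, foot on the stand's top. The probe pin's top end stands out of the block by about 12 mm, more as it is pushed in.
There are look-alikes about, which are no part of the job. Several things have the shape of the gauge; the one meant has the colours described above.

How it is judged:
By the outcome, as a careful person would: the job done as asked, in the order asked, and still so for the second after the job is handed in, with the robot touching nothing.
It also fails if it takes over 61 s, if anything falls off the work surface, if the arm or the gripper's body presses on something with over 40 N, if the wrist force passes 120 N, or if a joint passes its speed limit or range.

### The arm

A 6-joint arm with a two-finger parallel gripper is mounted at the origin on the work surface; the furniture and walls round the work are solid. World frame = base frame: x ahead of the robot, y to its left, z up, the work surface at z = 0. Lengths are in m, angles in rad, forces in N, time in s.
With the tool pointing down it reaches from about 0.25 to 0.775 m from the base axis. Payload 4 kg.
Tool frame: the origin (TCP) lies on the centre line of the jaws, within the pads' length; the fingertips stand 8 mm ahead of it and the grasp point (between the pads) lies 11 mm behind it; z points along the fingers, y is the direction in which the jaws open and shut (so a half turn about z gives the same grasp; the last joint's range is limited). The gripper opens to 94 mm and grips with 3 to 60 N. Pads are 16 mm wide; open, the fingers measure 119 mm over their backs; the gripper's body (75 mm by 177 mm) begins 78 mm behind the grasp point.
Start: joints at [-1.42, 0.087, 1.371, -0, 1.684, -0.103], TCP at [0.138, -0.532, 0.214] pointing down, gripper open.
Joint ranges: [-3.1, 3.1], [-0.76, 2.03], [0.27, 2.55], [-1.08, 4.22], [0.17, 2.65], [-2.57, 2.57]. Speed limits (rad/s): [2.79, 2.79, 3.14, 3.14, 3.14, 3.14].

### API

Orientations are given as [roll, pitch, yaw] about the fixed x, y, z axes, in that order (R = Rz(yaw) Ry(pitch) Rx(roll)).
In Python, from bench import robot, cams, close_job gives the robot as it stands.
- The arm moves only by the tool arm_command, never from a script. Its argument "plan" is one flat list of numbers, 7 for each row, row after row: the shift along the tool's x, y, z in cm, then the turn, a rotation vector about the tool's x, y, z in degrees, then the closure, from 0 (fully open) to 1 (shut). A call has 1 to 8 rows; each row shifts and turns the commanded pose from where the row before left it, along the tool's axes as they then stand; what a row does not reach is not made up. A row lasts 1/8 s, in which the tool goes at most 62.5 mm and 10.7 degrees, less where a joint would pass 70% of its speed; a pose out of reach is approached as far as the arm can. A call with a gripper value outside its range is refused whole. The fingers move at their own pace and stop on an object; the grip force is fixed at half the most. Time passes only in rows, so rows that do not move let the fingers close. It gives the time, the measured TCP pose, the force and the opening at its end, in the units of the state.
- robot.get_obs(): the state, without advancing time (a new reading comes with each control period).
- cams.snapshot(name): name is "scene" or "side" or "wrist"; returns a dict with "pixels" (384x512x3 uint8, red, green, blue), "fov_y" (degrees; the focal length in pixels is half the picture's height over the tangent of half this angle, whatever the lens; pixels are square), "cx", "cy" (the principal point, pixels), "camera_from_world" (4x4, takes a point from world to camera coordinates); the wrist camera has in their place "tool_from_camera" (4x4, takes a point from camera to tool coordinates, whose origin is the TCP and whose axes are the flange's). Camera axes: x right, y up, looking along -z (the intrinsics and any distortion apply to the point x, -y, -z); pixel columns grow to the right and rows downward; lengths in m; the calibration is good to about 2 mm. A picture is of the moment at which its call begins: read the wrist's pose just before it. There is no depth.
- close_job(): hands the job in, once; it reports no verdict.
The state is a dict: "time": time; "joint_positions": joint angles; "qvel": joint speeds; "joint_torque": joint torques, N m; "tool_pos": TCP position; "ee_rot": TCP orientation; "wrist_force": force on the tool from outside, world axes, zero at the start; "wrist_torque": the same for the moment, N m; "width": finger opening in m.
Only numpy, scipy, OpenCV 4.12 (cv2) and the standard library are available. Lean on these libraries where they do the work, as an engineer would, in place of code of your own. Each camera call takes 0.05 s, during which the arm holds its last target.

## Working session

There is one attempt and no reset: what is moved stays moved. The work goes in short steps, Python scripts to look and compute and a tool call to move; the robot and the scene stay as the last step left them, time stands still between calls to the robot, and variables do not carry over. Pictures are saved under pics/ and viewed, and the job is handed in when it is done.

Besides the shell and the picture viewer there is one more tool, called after "Request:" as a command line: name --argument value ..., lists and objects as JSON in quotes. arm_command: Moves the arm, as the interface text tells. Its arguments: {"type":"object","properties":{"plan":{"type":"array","items":{"type":"number"}}},"required":["plan"]}

```bash
mkdir -p pics; ls; cat > h.py <<'E'
import numpy as np, cv2
from bench import robot, cams, close_job
from scipy.spatial.transform import Rotation as R
def K(s):
    f=s["pixels"].shape[0]/2/np.tan(np.radians(s["fov_y"])/2); return f
def save(s,n,crop=None,sc=1):
    im=s["pixels"][:,:,::-1]
    if crop: im=im[crop[1]:crop[3],crop[0]:crop[2]]
    im=cv2.resize(im,None,fx=sc,fy=sc,interpolation=cv2.INTER_CUBIC); cv2.imwrite(f"pics/{n}.png",im)
def pose(s,obs=None):
    if "camera_from_world" in s: return np.linalg.inv(s["camera_from_world"])
    T=np.eye(4); T[:3,:3]=R.from_euler("xyz",obs["ee_rot"]).as_matrix(); T[:3,3]=obs["tool_pos"]
    return T@s["tool_from_camera"]
def ray(s,u,v,obs=None):
    f=K(s);W=pose(s,obs); d=np.array([(u-s["cx"])/f,-(v-s["cy"])/f,-1]); return W[:3,3],W[:3,:3]@d
def onz(s,u,v,z,obs=None):
    o,d=ray(s,u,v,obs); return o+d*(z-o[2])/d[2]
def proj(s,p,obs=None):
    c=np.linalg.inv(pose(s,obs))@np.append(p,1); f=K(s); return s["cx"]+f*c[0]/-c[2], s["cy"]-f*c[1]/-c[2]
E
python3 - <<'E'
from h import *
o=robot.get_obs(); print(o)
for n in ["scene","side","wrist"]:
    s=cams.snapshot(n); save(s,n+"0",None,1.5); print(n,{k:v for k,v in s.items() if k!="pixels"})
E
```

```text
pics
{'time': 0.0, 'joint_positions': array([-1.42008991e+00,  8.79583769e-02,  1.37220650e+00, -3.92256143e-05,
        1.68362966e+00, -1.03125888e-01]), 'qvel': array([ 1.45763209e-04, -9.58404180e-05,  6.43148725e-04,  1.06313028e-03,
       -1.33281285e-03,  4.21639577e-04]), 'joint_torque': array([ 4.65794637e-04, -3.40184855e+01, -3.02423787e+01,  7.18507846e-02,
        3.29691439e-02, -1.60454770e-04]), 'tool_pos': array([ 0.13800245, -0.53185962,  0.21232656]), 'ee_rot': array([-3.13939845e+00, -1.87890073e-04,  2.53827727e-01]), 'wrist_force': array([-0.35785969,  0.32338445,  0.80967948]), 'wrist_torque': array([ 0.01038468,  0.03355183, -0.01525115]), 'width': 0.09374833762047866}
scene {'fov_y': 49.897211690209616, 'cx': 260.6947539860103, 'cy': 193.0285086344923, 'camera_from_world': array([[-0.57985605, -0.81458515,  0.01476482,  0.37413733],
       [ 0.42599861, -0.28769633,  0.85776221, -0.27581658],
       [-0.69447257,  0.5036684 ,  0.5138346 , -1.05601643],
       [ 0.        ,  0.        ,  0.        ,  1.        ]])}
side {'fov_y': 51.867980008531525, 'cx': 262.0111861601201, 'cy': 191.91050869207962, 'camera_from_world': array([[-0.97803909, -0.20820611, -0.00947345,  0.57958666],
       [ 0.08804456, -0.45392958,  0.886677  , -0.09783704],
       [-0.18891185,  0.86637068,  0.46229229, -1.0778407 ],
       [ 0.        ,  0.        ,  0.        ,  1.        ]])}
wrist {'fov_y': 65.90918266240298, 'cx': 252.99641958739545, 'cy': 191.80313746243613, 'tool_from_camera': array([[-1.17529984e-03,  9.71773460e-01,  2.35913039e-01,
         6.82806980e-02],
       [ 9.99999281e-01,  1.19852200e-03,  4.49619737e-05,
         2.55436912e-04],
       [-2.39054115e-04,  2.35912922e-01, -9.71774169e-01,
        -1.71266088e-01],
       [ 0.00000000e+00,  0.00000000e+00,  0.00000000e+00,
         1.00000000e+00]])}
```

View pics/scene0.png

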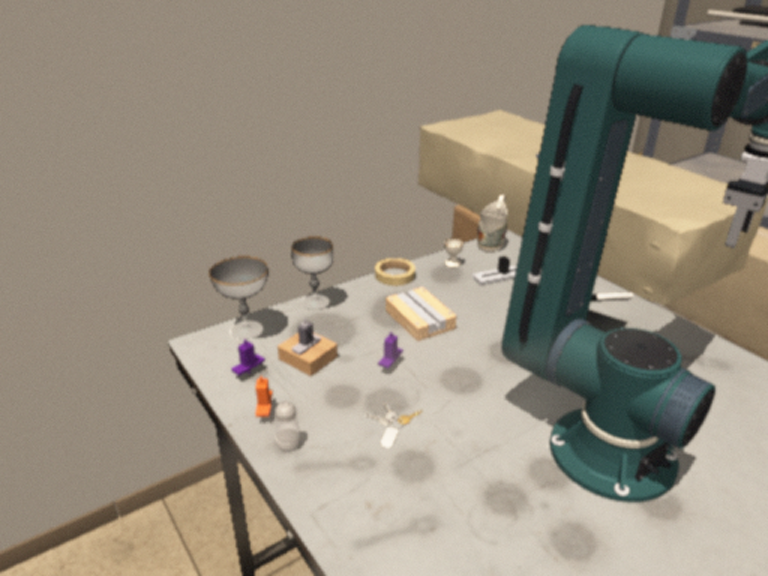

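View pics/side0.png

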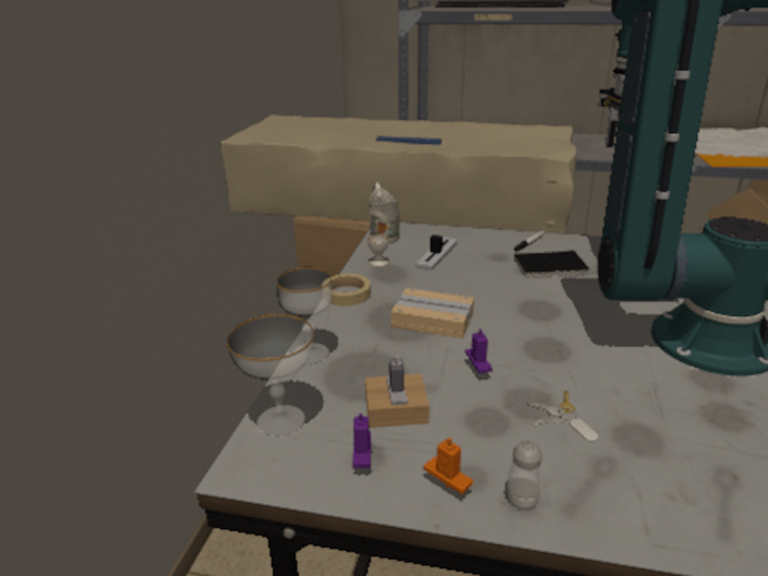

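View pics/wrist0.png

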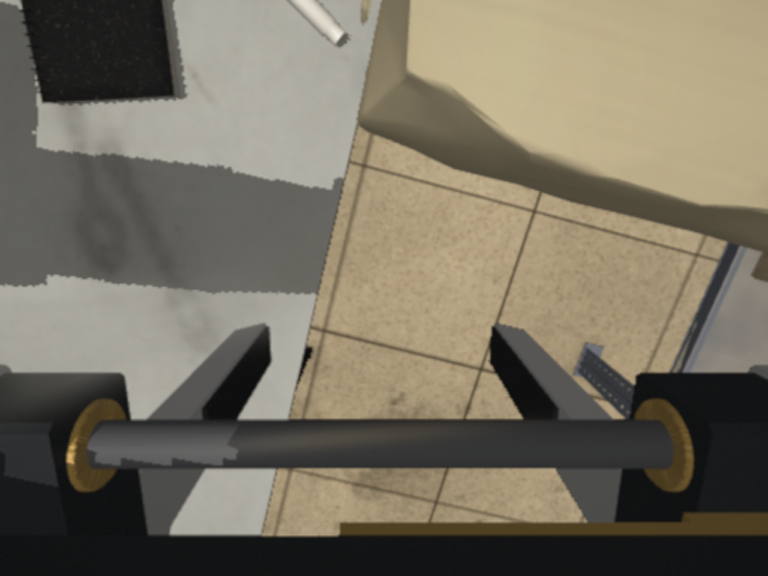

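Candidates for the gauge (scene0, 1.5x pixels): grey one in the stand (306,335), purple (247,357), purple (391,350), orange (263,397). Only the grey one in the wooden stand matches. Checking in a close crop and getting rough positions.

```bash
python3 - <<'E'
from h import *
a=cams.snapshot("scene"); b=cams.snapshot("side")
save(a,"c1",(170,190,330,270),4.5); save(b,"c2",(220,180,360,300),4.5)
def tri(pa,pb):
    o1,d1=ray(a,pa[0]/1.5,pa[1]/1.5);o2,d2=ray(b,pb[0]/1.5,pb[1]/1.5)
    A=np.stack([d1,-d2],1);t=np.linalg.lstsq(A,o2-o1,rcond=None)[0]
    p,q=o1+d1*t[0],o2+d2*t[1]; return (p+q)/2,np.linalg.norm(p-q)
for n,pa,pb in [("gaugetop",(306,323),(397,360)),("tallytop",(504,258),(437,236)),("runner",(421,312),(433,311))]:
    print(n,tri(pa,pb))
for n,p,z in [("tape",(348,290),.0125),("eggcup",(378,262),0),("glass",(278,420),0),("glass2",(308,353),0),("purp1",(480,370),0),("purp2",(362,462),0),("orange",(448,485),0),("runner",(433,308),.036),("stand",(397,395),.034),("tallyL",(455,240),.014),("tallyR",(422,265),.014),("jug",(380,240),0)]:
    print(n,onz(b,p[0]/1.5,p[1]/1.5,z).round(3))
E
```

```text
gaugetop (array([0.52232119, 0.29521146, 0.08631609]), np.float64(0.0041658152783055))
tallytop (array([ 0.54417914, -0.27321745,  0.05274712]), np.float64(0.002324800816106107))
runner (array([0.50956396, 0.01379173, 0.01503013]), np.float64(0.0016105727345866155))
tape [ 0.699 -0.046  0.012]
eggcup [ 0.675 -0.219  0.   ]
glass [0.694 0.36  0.   ]
glass2 [0.71  0.178 0.   ]
purp1 [0.405 0.171 0.   ]
purp2 [0.547 0.42  0.   ]
orange [0.425 0.438 0.   ]
runner [0.507 0.037 0.036]
stand [0.521 0.308 0.034]
tallyL [ 0.51  -0.351  0.014]
tallyR [ 0.566 -0.193  0.014]
jug [ 0.701 -0.349  0.   ]
```

View pics/c1.png

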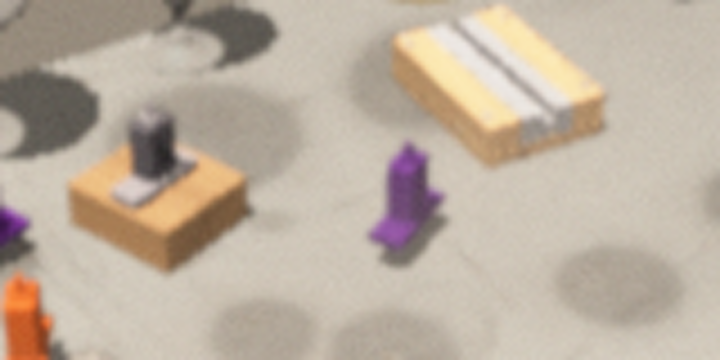

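View pics/c2.png

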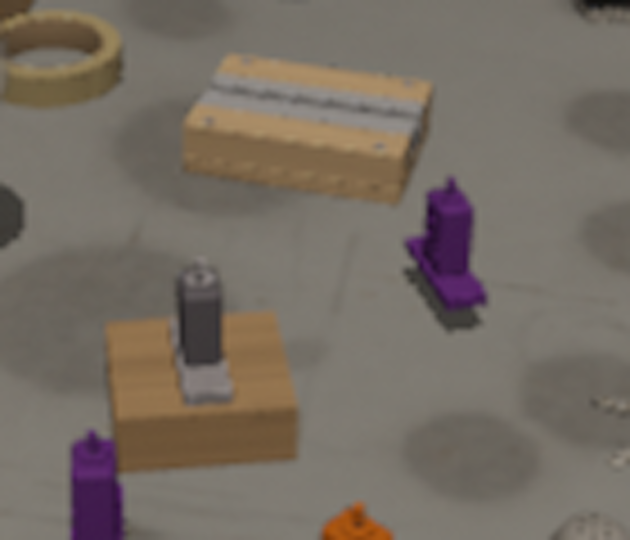

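The crop confirms the grey ribbed gauge in the wooden stand. Moving over the runner first to look at it from above.

Request:
arm_command --plan '[0, 0, -5, 0, 0, 7.3, 0, 0, 0, -5, 0, 0, 7.3, 0, 2.8, -5.5, 0, 0, 0, 0, 0, 2.8, -5.5, 0, 0, 0, 0, 0, 2.8, -5.5, 0, 0, 0, 0, 0, 2.8, -5.5, 0, 0, 0, 0, 0, 2.8, -5.5, 0, 0, 0, 0, 0, 2.8, -5.5, 0, 0, 0, 0, 0]'

```text
time: 1.25
tool_pos: [0.3068, -0.2007, 0.3135]
ee_rot: [3.141, -0.001, -0.002]
wrist_force: [1.2, -0.5, -0.6]
width: 0.094
```

Request:
arm_command --plan '[2.8, -5.5, 0, 0, 0, 0, 0, 2.8, -5.5, 0, 0, 0, 0, 0, 2.8, -5.5, 0, 0, 0, 0, 0, 2.8, -5.5, 0, 0, 0, 0, 0, 0, 0, 0, 0, 0, 0, 0, 0, 0, 0, 0, 0, 0, 0]'

```text
time: 2.0
tool_pos: [0.4184, 0.0172, 0.3133]
ee_rot: [3.141, 0.001, -0.0]
wrist_force: [1.1, 0.8, -0.2]
width: 0.0941
```

```bash
python3 - <<'E'
from h import *
o=robot.get_obs();s=cams.snapshot("wrist");save(s,"w1",None,1.5)
print(o["time"],o["tool_pos"],o["ee_rot"],o["wrist_force"],o["joint_positions"])
import pickle;pickle.dump((s,o),open("w1.pkl","wb"))
E
```

```text
2.0 [0.41843718 0.0171958  0.31331859] [ 3.14092413e+00  6.45071185e-04 -3.40705276e-04] [ 1.06919389  0.78863885 -0.24080284] [-9.38944764e-02 -2.03358743e-01  1.45025519e+00 -7.65827005e-04
  1.89527592e+00  1.47699839e+00]
```

View pics/w1.png

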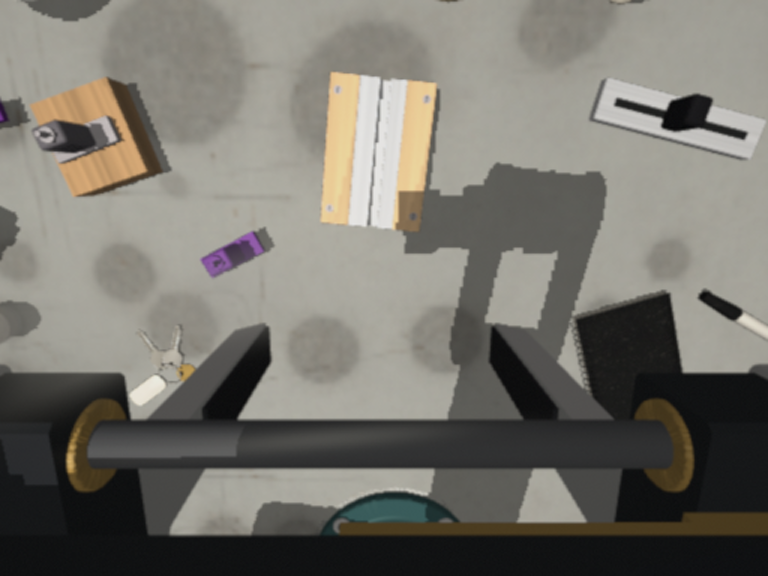

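This shows the stand with gauge at (75,135), runner at (378,150), and tally at (680,115). Zooming in to measure.

```bash
python3 - <<'E'
from h import *;import pickle
s,o=pickle.load(open("w1.pkl","rb"))
save(s,"w1a",(205,40,300,160),5);save(s,"w1b",(10,40,125,140),6);save(s,"w1c",(385,40,512,115),6)
# runner corners on z=.036
P=lambda u,v,z: onz(s,u/1.5,v/1.5,z,o)[:2]
c=[P(*p,.036) for p in [(330,72),(438,83),(418,231),(321,223)]]
c=np.array(c);print(c.round(4),c.mean(0)); print(np.linalg.norm(np.roll(c,-1,0)-c,axis=1))
E
```

```text
[[ 0.5841  0.0626]
 [ 0.5745 -0.0381]
 [ 0.4365 -0.022 ]
 [ 0.4446  0.0755]] [0.50991713 0.0194878 ]
[0.10110268 0.13894931 0.09783557 0.14004387]
```

View pics/w1a.png

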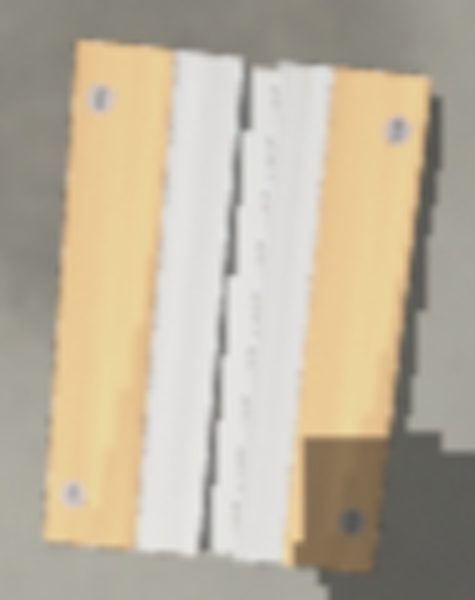

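View pics/w1b.png

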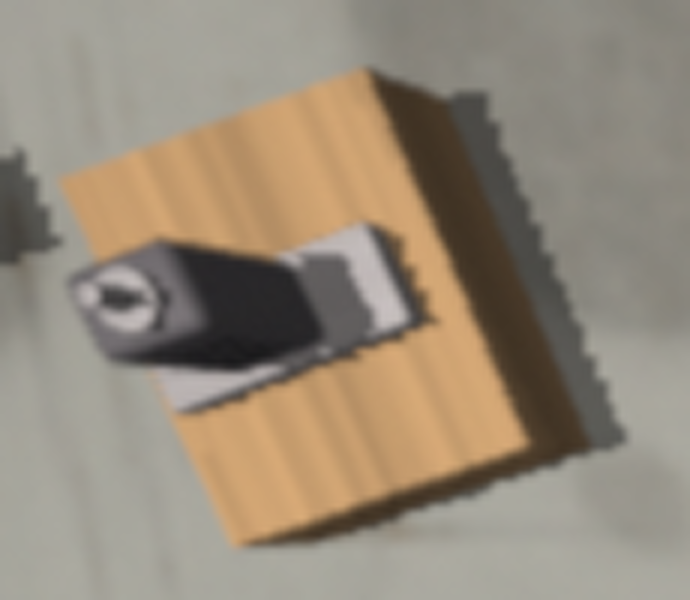

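View pics/w1c.png

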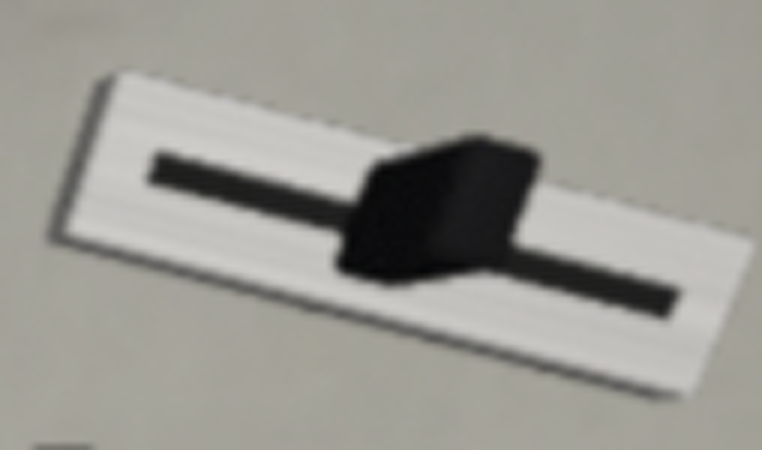

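Request:
arm_command --plan '[0, -0.5, 4.5, 0, 0, 3, 0, 0, -0.5, 4.5, 0, 0, 3, 0, 0, 0, 4.5, 0, 0, 0, 0, 0, 0, 0, 0, 0, 0, 0, 0, 0, 0, 0, 0, 0, 0]'

```text
time: 2.68
tool_pos: [0.4199, 0.0262, 0.1806]
ee_rot: [3.142, -0.003, -0.108]
wrist_force: [0.2, -0.0, 0.5]
width: 0.0941
```

```bash
python3 - <<'E'
from h import *
o=robot.get_obs();s=cams.snapshot("wrist");save(s,"w2",None,1.5)
print(o["time"],o["tool_pos"],o["ee_rot"],o["wrist_force"])
import pickle;pickle.dump((s,o),open("w2.pkl","wb"))
E
```

```text
2.675 [0.41986207 0.02615562 0.18063393] [ 3.1415161  -0.00335891 -0.1080479 ] [ 0.18117583 -0.00990597  0.54012579]
```

View pics/w2.png

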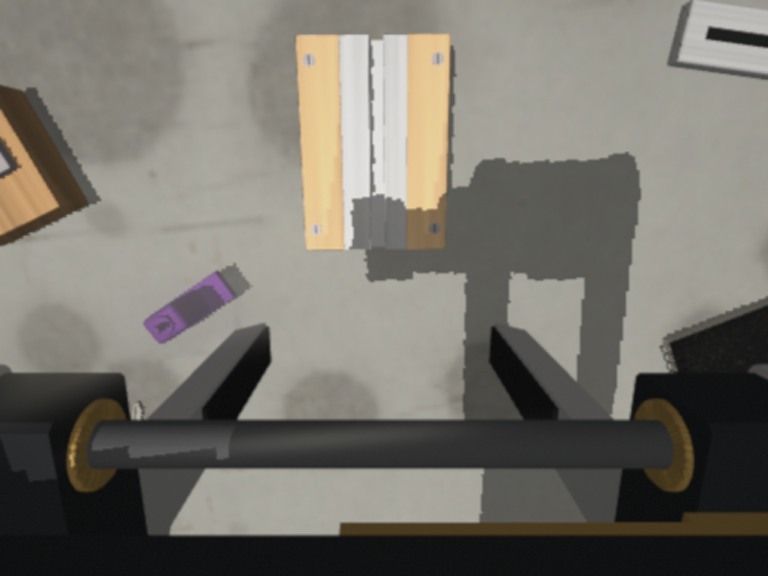

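```bash
python3 - <<'E'
from h import *;import pickle
s,o=pickle.load(open("w2.pkl","rb"))
save(s,"w2a",(190,15,310,175),4)
im=s["pixels"]; 
for v in (40,70,100,150): print(v,[(u,*im[v,u]) if u%10==0 else tuple(im[v,u]) for u in range(222,276)].__repr__().replace("np.uint8",""))
E
```

```text
40 [((231), (203), (150)), ((230), (199), (147)), ((227), (194), (144)), ((214), (183), (144)), ((203), (191), (177)), ((211), (209), (205)), ((214), (214), (211)), ((218), (219), (216)), (230, (220), (220), (218)), ((221), (220), (218)), ((221), (220), (218)), ((220), (219), (216)), ((218), (217), (214)), ((214), (214), (211)), ((213), (211), (209)), ((212), (212), (209)), ((212), (211), (209)), ((213), (212), (209)), (240, (214), (213), (209)), ((215), (215), (212)), ((217), (216), (213)), ((218), (217), (215)), ((216), (216), (215)), ((173), (174), (175)), ((116), (116), (116)), ((116), (116), (116)), ((128), (128), (127)), ((181), (180), (178)), (250, (217), (216), (214)), ((220), (219), (217)), ((220), (219), (218)), ((219), (219), (217)), ((218), (217), (215)), ((202), (201), (199)), ((197), (196), (195)), ((208), (206), (204)), ((208), (207), (204)), ((210), (209), (206)), (260, (212), (210), (208)), ((212), (210), (208)), ((210), (209), (206)), ((209), (208), (205)), ((209), (208), (205)), ((212), (211), (208)), ((216), (215), (212)), ((218), (218), (215)), ((219), (219), (21
[... 3280 characters left out ...]
 ((112), (111), (109)), ((111), (111), (108)), ((116), (114), (113)), ((116), (115), (113)), (250, (116), (116), (114)), ((116), (115), (113)), ((116), (115), (113)), ((116), (115), (113)), ((116), (115), (113)), ((115), (114), (112)), ((109), (108), (107)), ((106), (105), (104)), ((109), (109), (107)), ((110), (110), (109)), (260, (112), (111), (110)), ((112), (111), (111)), ((112), (112), (111)), ((111), (111), (110)), ((112), (112), (110)), ((113), (112), (111)), ((112), (112), (111)), ((114), (113), (111)), ((114), (113), (112)), ((113), (112), (110)), (270, (113), (107), (100)), ((122), (106), (86)), ((131), (109), (81)), ((132), (110), (82)), ((131), (109), (80)), ((131), (109), (81))]
```

View pics/w2a.png

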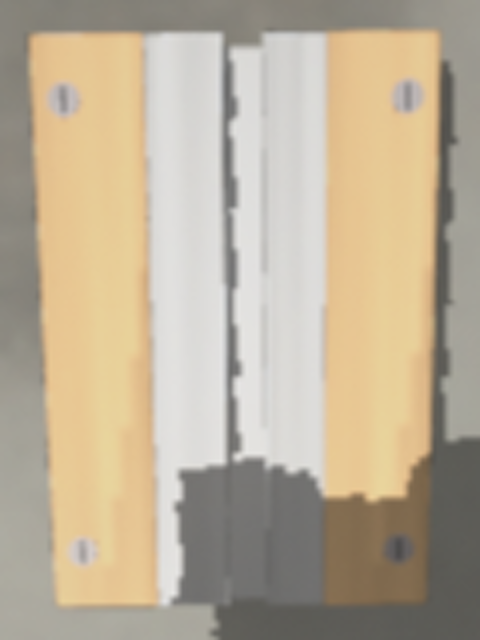

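```bash
python3 - <<'E'
from h import *;import pickle
s,o=pickle.load(open("w2.pkl","rb"))
P=lambda u,v,z: onz(s,(u+.5)/4-.5+190,(v+.5)/4-.5+15,z,o)[:2]
c=np.array([P(*p,.036) for p in [(30,33),(441,31),(427,604),(57,604)]])
print(c.round(4),c.mean(0)); print(np.linalg.norm(np.roll(c,-1,0)-c,axis=1))
for a,b in((2,1),(3,0)): d=c[b]-c[a];print("yaw",np.degrees(np.arctan2(d[1],d[0])))
d=c[0]-c[1];d2=c[3]-c[2];print(np.degrees(np.arctan2(-d[0],d[1])),np.degrees(np.arctan2(-d2[0],d2[1])))
ctr=c.mean(0)
# groove & strip edges
for name,pts in dict(gl=[(245.0,40),(245.4,70),(246.2,100)],gr=[(255.3,40),(255.4,70),(255.4,100),(255.6,150)],sl=[(226,40),(226.7,70),(227.7,100),(228.7,150)],sr=[(271,40),(271,70),(270.7,100),(270.5,150)]).items():
  yw=np.radians(-6.0)
  for u,v in pts:
    p=onz(s,u,v,.0355,o)[:2]-ctr; print(name,v,"local",np.round([p@[np.cos(yw),np.sin(yw)],p@[-np.sin(yw),np.cos(yw)]],4))
for p in ([0.52,0.30,.0],):pass
# where is TCP / grasp in wrist image
T=np.eye(4)
f=K(s);C=np.linalg.inv(s["tool_from_camera"])
for z in(-.011,0,.008,.03,.06):
    q=C@np.array([0,0,z,1]);print(z,s["cx"]+f*q[0]/-q[2],s["cy"]-f*q[1]/-q[2])
E
```

```text
[[ 0.5847  0.0622]
 [ 0.5743 -0.0365]
 [ 0.4358 -0.0227]
 [ 0.4466  0.0762]] [0.51034223 0.01980901]
[0.09921573 0.13925796 0.09941726 0.13881977]
yaw -5.696291920940481
yaw -5.778094963008416
-6.006070333137077 -6.258067995098649
gl 40 local [0.0543 0.0039]
gl 70 local [0.0268 0.0038]
gl 100 local [-0.002   0.0032]
gr 40 local [ 0.0542 -0.0062]
gr 70 local [ 0.0267 -0.0062]
gr 100 local [-0.002  -0.0062]
gr 150 local [-0.0529 -0.0062]
sl 40 local [0.0544 0.0225]
sl 70 local [0.0269 0.0225]
sl 100 local [-0.0019  0.0222]
sl 150 local [-0.0528  0.0224]
sr 40 local [ 0.0542 -0.0216]
sr 70 local [ 0.0267 -0.0219]
sr 100 local [-0.0021 -0.0218]
sr 150 local [-0.053  -0.0221]
-0.011 252.71001502987247 241.15718080403155
0 252.72823129451166 234.05786494361155
0.008 252.7401943233307 229.395585276722
0.03 252.76856250697588 218.33982274403095
0.06 252.799130764061 206.42663874893216
```

Request:
arm_command --plan '[1.44, -5.6, 0, 0, 0, 0, 0, 1.44, -5.6, 0, 0, 0, 0, 0, 1.44, -5.6, 0, 0, 0, 0, 0, 1.44, -5.6, 0, 0, 0, 0, 0, 1.44, -5.6, 0, 0, 0, 0, 0, 0, 0, 0, 0, 0, -9.8, 0, 0, 0, 0, 0, 0, -9.8, 0, 0, 0, 0, 0, 0, -9.8, 0]'

```text
time: 3.72
tool_pos: [0.5218, 0.2988, 0.1814]
ee_rot: [3.141, -0.005, 0.413]
wrist_force: [-0.5, 0.5, -0.2]
width: 0.0941
```

Request:
arm_command --plan '[0, 0, 0, 0, 0, -9.8, 0, 0, 0, 0, 0, 0, -9.8, 0, 0, 0, 0, 0, 0, -9.8, 0, 0, 0, 0, 0, 0, -9.8, 0, 0, 0, 0, 0, 0, -9.8, 0, 0, 0, 0, 0, 0, -9.8, 0, 0, 0, 0, 0, 0, -9.8, 0, 0, 0, 0, 0, 0, -9.8, 0]'

```text
time: 4.72
tool_pos: [0.5218, 0.2985, 0.1816]
ee_rot: [3.137, -0.001, 1.781]
wrist_force: [0.2, -0.2, 0.4]
width: 0.0939
```

Request:
arm_command --plan '[0, 0, 0, 0, 0, -9.8, 0, 0, 0, 0, 0, 0, 0, 0, 0, 0, 0, 0, 0, 0, 0]'

```text
time: 5.1
tool_pos: [0.5209, 0.2983, 0.18]
ee_rot: [3.139, -0.0, 1.944]
wrist_force: [0.4, 0.2, -0.1]
width: 0.0941
```

```bash
python3 - <<'E'
from h import *
o=robot.get_obs();s=cams.snapshot("wrist");save(s,"w3",None,1.5);save(s,"w3a",(190,130,330,260),5)
print(o["time"],o["tool_pos"],o["ee_rot"],o["wrist_force"])
import pickle;pickle.dump((s,o),open("w3.pkl","wb"))
E
```

```text
5.1 [0.52091509 0.29834118 0.17997652] [ 3.13902050e+00 -5.33510861e-06  1.94415568e+00] [ 0.38877059  0.19936856 -0.14587772]
```

View pics/w3.png

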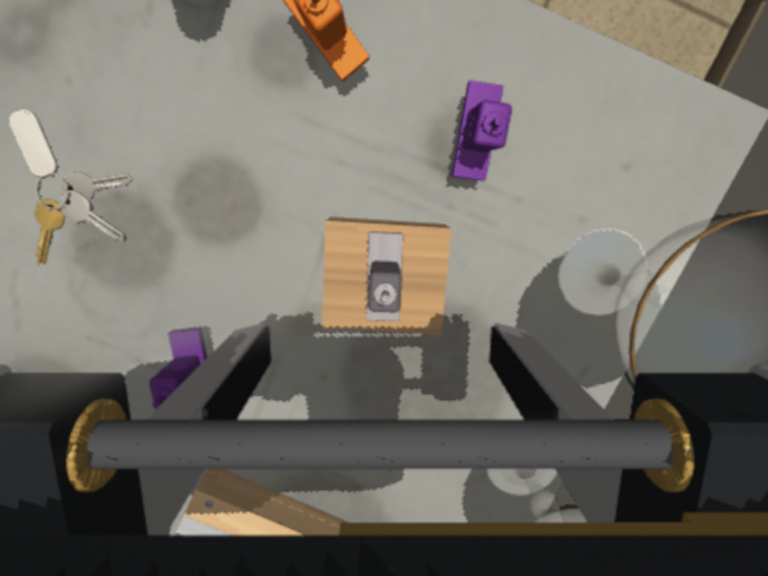

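View pics/w3a.png

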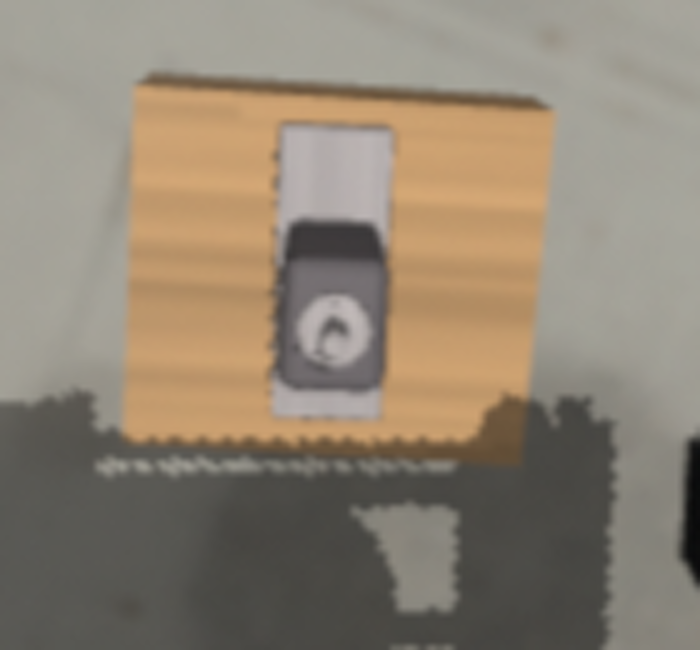

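```bash
python3 - <<'E'
from h import *;import pickle
s,o=pickle.load(open("w3.pkl","rb"))
Rt=R.from_euler("xyz",o["ee_rot"]).as_matrix()
def P(u,v,z): return Rt.T@(onz(s,(u+.5)/5-.5+190,(v+.5)/5-.5+130,z,o)-o["tool_pos"])
for n,z,pts in [("foot",.042,[(283,124),(394,127),(381,420),(272,415)]),("block",.086,[(284,258),(388,260),(382,390),(280,387)]),("stand",.034,[(136,84),(553,108),(522,466),(121,440)])]:
    c=np.array([P(*p,z) for p in pts])[:,:2]
    print(n,c.round(4).tolist(),c.mean(0).round(4),np.linalg.norm(np.roll(c,-1,0)-c,axis=1).round(4))
    for a,b in((0,3),(1,2),):d=c[a]-c[b];print("ang of long axis from tool x (deg)",np.degrees(np.arctan2(d[1],d[0])))
E
```

```text
foot [[0.0328, -0.007], [0.0321, 0.0162], [-0.032, 0.0141], [-0.0308, -0.0098]] [0.0005 0.0034] [0.0232 0.0641 0.0239 0.0636]
ang of long axis from tool x (deg) 2.546324888954492
ang of long axis from tool x (deg) 1.9051401063691602
block [[0.0133, -0.006], [0.0129, 0.0131], [-0.0119, 0.0122], [-0.0112, -0.0069]] [0.0008 0.0031] [0.019  0.0248 0.0191 0.0246]
ang of long axis from tool x (deg) 2.1099991796083835
ang of long axis from tool x (deg) 2.006165740578418
stand [[0.0404, -0.0383], [0.0352, 0.0505], [-0.0455, 0.0465], [-0.0391, -0.0441]] [-0.0023  0.0036] [0.089  0.0808 0.0908 0.0797]
ang of long axis from tool x (deg) 4.152104196105776
ang of long axis from tool x (deg) 2.882803251262879
```

Request:
arm_command --plan '[0.07, 0.32, 0, 0, 0, 2.1, 0, 0, 0, 3, 0, 0, 0, 0, 0, 0, 3, 0, 0, 0, 0, 0, 0, 0, 0, 0, 0, 0]'

```text
time: 5.65
tool_pos: [0.5211, 0.2991, 0.1156]
ee_rot: [-3.135, 0.001, 1.909]
wrist_force: [0.1, 0.3, 0.2]
width: 0.0941
```

```bash
python3 - <<'E'
from h import *
o=robot.get_obs();s=cams.snapshot("wrist");save(s,"w4",None,1.5)
print(o["time"],o["tool_pos"],o["ee_rot"],o["wrist_force"])
import pickle;pickle.dump((s,o),open("w4.pkl","wb"))
E
```

```text
5.65 [0.52109018 0.29914698 0.11555353] [-3.13537135e+00  6.50599702e-04  1.90905876e+00] [0.07241497 0.32493643 0.1786215 ]
```

View pics/w4.png

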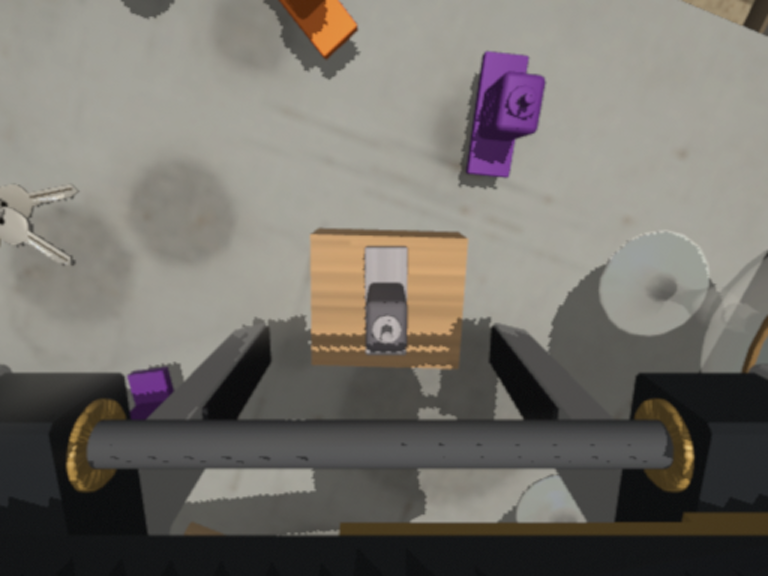

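```bash
python3 - <<'E'
from h import *;import pickle
for k in range(3):
    o=robot.get_obs();print(o["tool_pos"],o["ee_rot"],o["joint_positions"])
s,o=pickle.load(open("w4.pkl","rb"))
save(s,"w4a",(190,140,330,260),5)
E
```

```text
[0.52230393 0.29968558 0.11774691] [-3.13935647e+00  3.12965490e-04  1.90924405e+00] [ 4.26847630e-01  2.40284091e-01  1.38611308e+00 -1.14484595e-04
  1.51745057e+00  8.84064857e-02]
[0.52230393 0.29968558 0.11774691] [-3.13935647e+00  3.12965490e-04  1.90924405e+00] [ 4.26847630e-01  2.40284091e-01  1.38611308e+00 -1.14484595e-04
  1.51745057e+00  8.84064857e-02]
[0.52230393 0.29968558 0.11774691] [-3.13935647e+00  3.12965490e-04  1.90924405e+00] [ 4.26847630e-01  2.40284091e-01  1.38611308e+00 -1.14484595e-04
  1.51745057e+00  8.84064857e-02]
```

View pics/w4a.png

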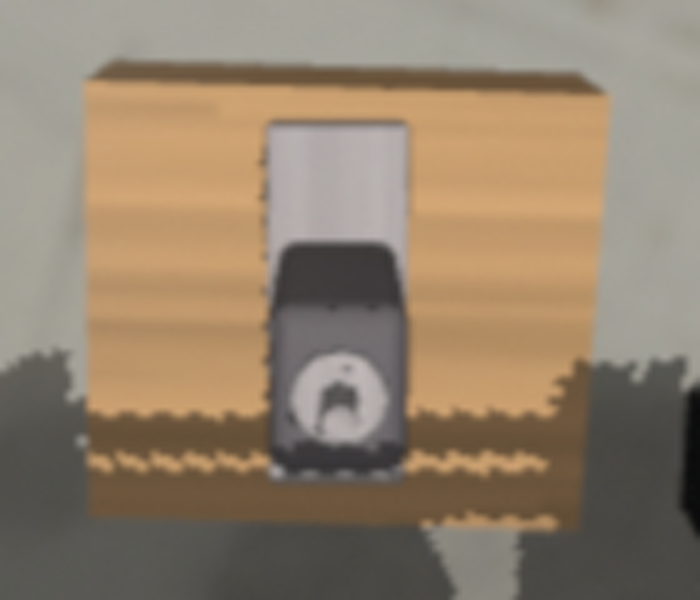

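```bash
cat >> h.py <<'E'
def toolpt(s,u,v,h):
    "point in tool coords at distance h ahead (tool z) of TCP"
    f=K(s);T=s["tool_from_camera"];d=T[:3,:3]@np.array([(u-s["cx"])/f,-(v-s["cy"])/f,-1]);p=T[:3,3];return p+d*(h-p[2])/d[2]
E
python3 - <<'E'
from h import *;import pickle
s,o=pickle.load(open("w4.pkl","rb"))
for z,pts in [(.042,[(268,122),(409,124),(403,481),(266,478)]),(.086,[(272,303),(408,306),(406,470),(268,466)])]:
    c=np.array([toolpt(s,(u+.5)/5-.5+190,(v+.5)/5-.5+140,.119-z)[:2] for u,v in pts]);print(c.round(4).tolist(),c.mean(0).round(4),np.linalg.norm(np.roll(c,-1,0)-c,axis=1).round(4))
    d=c[0]-c[3]+c[1]-c[2];print(np.degrees(np.arctan2(d[1],d[0])))
E
```

```text
[[0.0317, -0.0082], [0.0313, 0.0156], [-0.0331, 0.0154], [-0.0324, -0.0091]] [-0.0006  0.0034] [0.0238 0.0644 0.0245 0.0641]
0.5078289243430694
[[0.0121, -0.0064], [0.0116, 0.013], [-0.0134, 0.0131], [-0.0127, -0.0072]] [-0.0006  0.0031] [0.0195 0.025  0.0203 0.0248]
0.867950621665051
```

Request:
arm_command --plan '[-0.06, 0.3, 0, 0, 0, 0.7, 0, 0, 0, 0, 0, 0, 0, 0, 0, 0, 0, 0, 0, 0, 0]'

```text
time: 6.08
tool_pos: [0.5264, 0.3006, 0.1195]
ee_rot: [3.14, -0.0, 1.898]
wrist_force: [-0.1, -0.3, 0.5]
width: 0.0938
```

```bash
python3 - <<'E'
from h import *
o=robot.get_obs();s=cams.snapshot("wrist");save(s,"w5a",(190,140,330,260),5)
print(o["time"],o["tool_pos"],o["ee_rot"],o["wrist_force"])
import pickle;pickle.dump((s,o),open("w5.pkl","wb"))
E
```

```text
6.075 [0.52637709 0.30061197 0.1195183 ] [ 3.13981492e+00 -8.78942877e-05  1.89772306e+00] [-0.14404988 -0.2901545   0.53123438]
```

View pics/w5a.png

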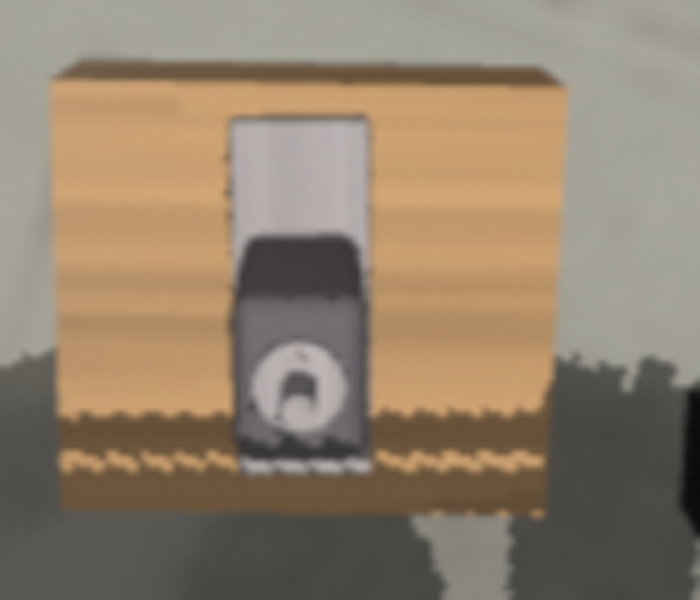

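```bash
python3 - <<'E'
from h import *;import pickle
s,o=pickle.load(open("w5.pkl","rb"))
for z,pts in [(.042,[(231,117),(369,117),(372,473),(236,473)]),(.086,[(237,295),(368,297),(371,458),(238,458)])]:
    c=np.array([toolpt(s,(u+.5)/5-.5+190,(v+.5)/5-.5+140,.119-z)[:2] for u,v in pts]);print(c.round(4).tolist(),c.mean(0).round(4),np.linalg.norm(np.roll(c,-1,0)-c,axis=1).round(4))
    d=c[0]-c[3]+c[1]-c[2];print(np.degrees(np.arctan2(d[1],d[0])))
o=robot.get_obs();print(o["tool_pos"],o["ee_rot"])
s=cams.snapshot("wrist");save(s,"w6a",(190,140,330,260),5)
E
```

```text
[[0.0325, -0.0144], [0.0325, 0.0089], [-0.0315, 0.0099], [-0.0315, -0.0145]] [ 0.0005 -0.0025] [0.0233 0.064  0.0243 0.064 ]
-0.4171350045818777
[[0.0133, -0.0114], [0.0129, 0.0073], [-0.0115, 0.0079], [-0.0115, -0.0116]] [ 0.0008 -0.0019] [0.0187 0.0245 0.0195 0.0248]
-0.47945481803668655
[0.5261836  0.30052932 0.11924834] [ 3.14032850e+00 -3.90547380e-05  1.89776238e+00]
```

View pics/w6a.png

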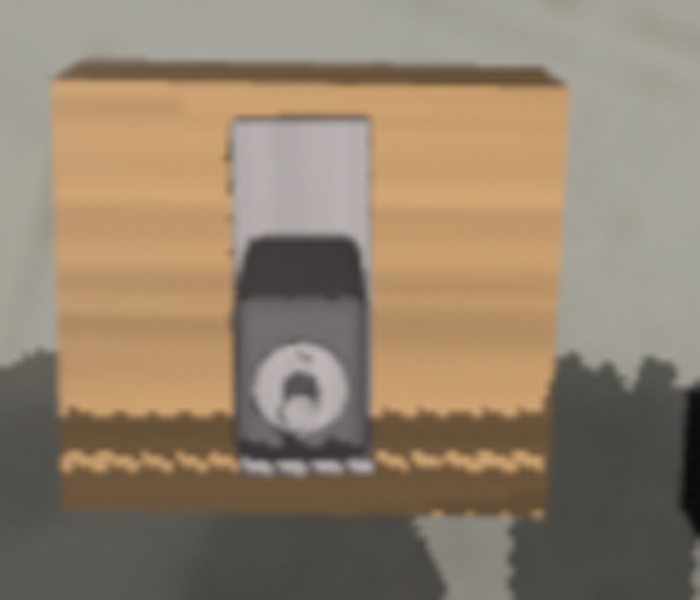

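Request:
arm_command --plan '[0.06, -0.22, 0, 0, 0, -0.4, 0, 0, 0, 2, 0, 0, 0, 0, 0, 0, 2, 0, 0, 0, 0, 0, 0, 1.5, 0, 0, 0, 0, 0, 0, 0, 0, 0, 0, 0, 0, 0, 0, 0, 0, 0, 0, 0, 0, 0, 0, 0, 0, 0]'

```text
time: 7.05
tool_pos: [0.5242, 0.3006, 0.0646]
ee_rot: [3.14, -0.0, 1.905]
wrist_force: [0.3, -0.2, 0.7]
width: 0.0942
```

```bash
python3 - <<'E'
from h import *
o=robot.get_obs();s=cams.snapshot("wrist");save(s,"w7",(100,100,400,300),2.6);b=cams.snapshot("side");save(b,"s7",(200,150,340,300),4)
print(o["time"],o["tool_pos"],o["ee_rot"],o["wrist_force"])
E
```

```text
7.05 [0.52423796 0.30055833 0.06463367] [ 3.13951227e+00 -1.21068128e-04  1.90488710e+00] [ 0.32686815 -0.24869396  0.73113353]
```

View pics/w7.png

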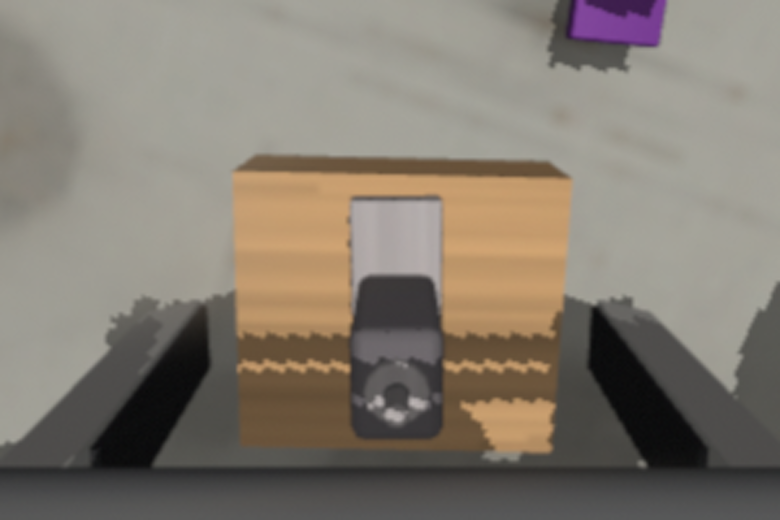

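View pics/s7.png

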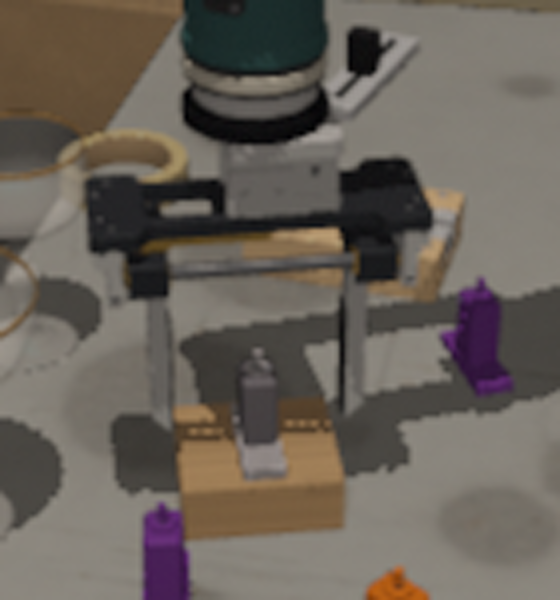

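Request:
arm_command --plan '[0, 0, 1.1, 0, 0, 0, 0, 0, 0, 0, 0, 0, 0, 0, 0, 0, 0, 0, 0, 0, 0]'

```text
time: 7.52
tool_pos: [0.5233, 0.3001, 0.052]
ee_rot: [-3.141, 0.0, 1.905]
wrist_force: [0.4, -0.3, -0.0]
width: 0.0937
```

Request:
arm_command --plan '[0, 0, 0, 0, 0, 0, 0.6, 0, 0, 0, 0, 0, 0, 0.7, 0, 0, 0, 0, 0, 0, 0.8, 0, 0, 0, 0, 0, 0, 1, 0, 0, 0, 0, 0, 0, 1]'

```text
time: 8.15
tool_pos: [0.5235, 0.3003, 0.0525]
ee_rot: [3.142, 0.0, 1.905]
wrist_force: [-0.4, -0.3, -0.2]
width: 0.0478
```

```bash
python3 - <<'E'
from h import *
o=robot.get_obs();s=cams.snapshot("wrist");save(s,"w8",(150,120,360,290),3.5)
print(o["time"],o["tool_pos"],o["ee_rot"],o["wrist_force"],o["wrist_torque"],o["width"])
E
```

```text
8.15 [0.52353911 0.30027837 0.05247714] [3.14156563e+00 9.04950920e-05 1.90497621e+00] [-0.37452888 -0.25339686 -0.24297681] [-0.04000588 -0.14247426 -0.022756  ] 0.047790254325399954
```

View pics/w8.png

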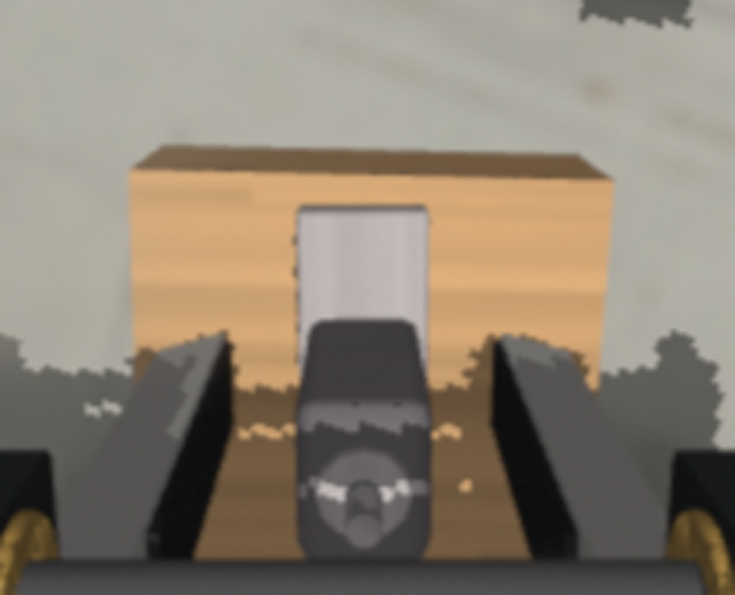

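Request:
arm_command --plan '[0, 0, 0, 0, 0, 0, 1, 0, 0, 0, 0, 0, 0, 1, 0, 0, 0, 0, 0, 0, 1, 0, 0, 0, 0, 0, 0, 1, 0, 0, 0, 0, 0, 0, 1]'

```text
time: 8.82
tool_pos: [0.5236, 0.3002, 0.0524]
ee_rot: [3.142, 0.0, 1.905]
wrist_force: [-0.2, -0.0, -1.1]
width: 0.02
```

```bash
python3 - <<'E'
from h import *
o=robot.get_obs();s=cams.snapshot("wrist");save(s,"w9",(150,120,360,290),3.5)
print(o["time"],o["tool_pos"],o["ee_rot"],o["wrist_force"],o["wrist_torque"],o["width"])
import pickle;pickle.dump((s,o),open("w9.pkl","wb"))
E
```

```text
8.825 [0.52360444 0.30024853 0.05242355] [3.14151501e+00 9.01986908e-05 1.90481164e+00] [-0.16326956 -0.03503034 -1.07375547] [-0.03410915 -0.12425206 -0.01964282] 0.020003211360342183
```

View pics/w9.png

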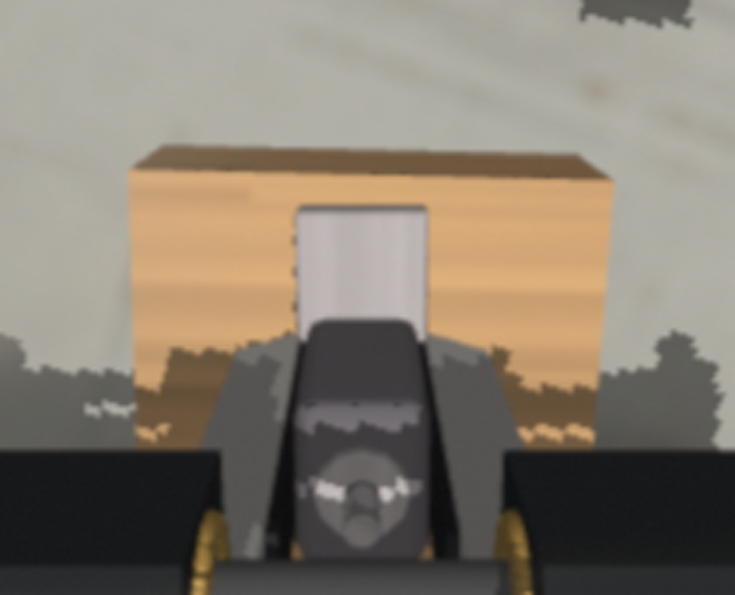

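```bash
python3 - <<'E'
from h import *;import pickle
s,o=pickle.load(open("w9.pkl","rb"))
g=lambda u,v:((u+.5)/3.5-.5+150,(v+.5)/3.5-.5+120)
for p in [(298,206),(427,206)]: print(toolpt(s,*g(*p),.0105))
for p in [(300,402),(428,402)]: print("blocktop front",toolpt(s,*g(*p),.0105-.044))
print("pin top",toolpt(s,*g(361,488),.0105-.044-.012))
E
```

```text
[ 0.03230743 -0.01134565  0.0105    ]
[0.03227647 0.01168581 0.0105    ]
blocktop front [ 0.01267461 -0.00878046 -0.0335    ]
blocktop front [ 0.01264705  0.00936881 -0.0335    ]
pin top [ 0.0053587  -0.00014343 -0.0455    ]
```

Request:
arm_command --plan '[0, 0, -0.5, 0, 0, 0, 1, 0, 0, -0.5, 0, 0, 0, 1, 0, 0, -3, 0, 0, 0, 1, 0, 0, -3, 0, 0, 0, 1, 0, 0, -3, 0, 0, 0, 1, 0, 0, 0, 0, 0, 8.37, 1, 0, 0, 0, 0, 0, 8.37, 1, 0, 0, 0, 0, 0, 8.37, 1]'

```text
time: 9.88
tool_pos: [0.5234, 0.3002, 0.1527]
ee_rot: [3.142, 0.0, 1.462]
wrist_force: [-0.1, 0.2, -1.6]
width: 0.0198
```

Request:
arm_command --plan '[-5, 0.3, 0, 0, 0, 0, 1, -5, 0.3, 0, 0, 0, 0, 1, -5, 0.3, 0, 0, 0, 0, 1, -5, 0.3, 0, 0, 0, 0, 1, -5, 0.2, 0, 0, 0, 0, 1, -3.2, 0.2, 0, 0, 0, 0, 1, 0, 0, 0, 0, 0, 0, 1, 0, 0, 0, 0, 0, 0, 1]'

```text
time: 10.88
tool_pos: [0.5101, 0.0186, 0.1527]
ee_rot: [3.141, -0.001, 1.467]
wrist_force: [0.1, -1.0, -1.5]
width: 0.0199
```

```bash
python3 - <<'E'
from h import *
o=robot.get_obs();s=cams.snapshot("wrist");save(s,"w10",None,1.5)
print(o["time"],o["tool_pos"],o["ee_rot"],o["wrist_force"],o["wrist_torque"],o["width"])
import pickle;pickle.dump((s,o),open("w10.pkl","wb"))
E
```

```text
10.875 [0.51014987 0.01864544 0.152661  ] [ 3.14139283e+00 -6.69773627e-04  1.46662799e+00] [ 0.10819349 -0.95621453 -1.49463578] [-0.03213745 -0.05290593  0.0083779 ] 0.019911747205015175
```

View pics/w10.png

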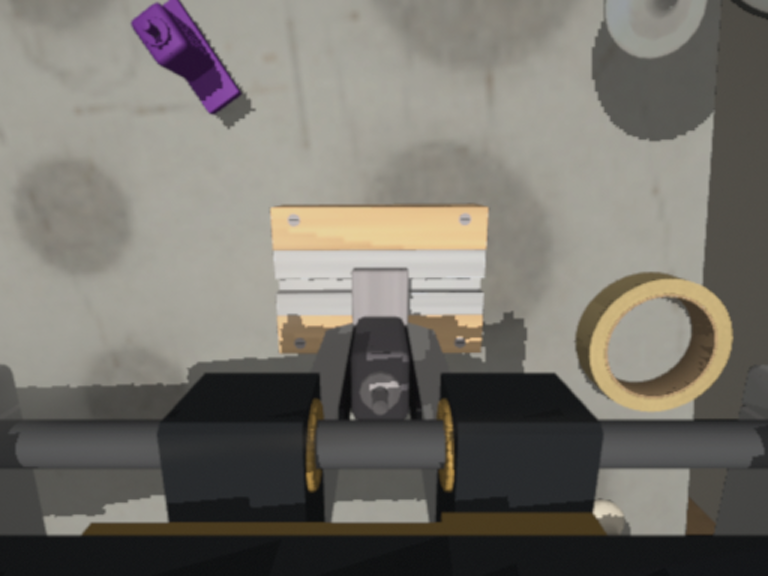

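```bash
python3 - <<'E'
from h import *;import pickle
s,o=pickle.load(open("w10.pkl","rb"))
save(s,"w10a",(175,130,330,240),5)
im=s["pixels"].mean(2)
for u in (190,205,220,285,300,315): print(u,[(v,int(im[v,u])) for v in range(162,216)])
E
```

```text
190 [(162, 192), (163, 190), (164, 188), (165, 183), (166, 176), (167, 194), (168, 204), (169, 206), (170, 207), (171, 206), (172, 207), (173, 206), (174, 205), (175, 205), (176, 203), (177, 203), (178, 202), (179, 203), (180, 204), (181, 206), (182, 207), (183, 208), (184, 206), (185, 188), (186, 177), (187, 194), (188, 203), (189, 204), (190, 203), (191, 204), (192, 198), (193, 154), (194, 124), (195, 137), (196, 177), (197, 191), (198, 194), (199, 197), (200, 198), (201, 197), (202, 197), (203, 197), (204, 197), (205, 198), (206, 198), (207, 198), (208, 198), (209, 195), (210, 189), (211, 188), (212, 189), (213, 189), (214, 185), (215, 146)]
205 [(162, 190), (163, 188), (164, 186), (165, 182), (166, 173), (167, 192), (168, 204), (169, 206), (170, 207), (171, 208), (172, 209), (173, 208), (174, 206), (175, 205), (176, 204), (177, 203), (178, 203), (179, 203), (180, 205), (181, 206), (182, 208), (183, 209), (184, 208), (185, 198), (186, 183), (187, 196), (188, 206), (189, 207), (190, 207), (191, 206), (192, 201), (193, 154), (194, 122), (195, 149), (196, 183), (197, 193), (198, 196)
[... 2117 characters left out ...]
(212, 101), (213, 102), (214, 102), (215, 103)]
315 [(162, 196), (163, 194), (164, 191), (165, 188), (166, 182), (167, 191), (168, 200), (169, 205), (170, 209), (171, 209), (172, 209), (173, 207), (174, 205), (175, 202), (176, 200), (177, 198), (178, 198), (179, 199), (180, 200), (181, 201), (182, 203), (183, 204), (184, 210), (185, 208), (186, 205), (187, 205), (188, 205), (189, 205), (190, 205), (191, 202), (192, 171), (193, 124), (194, 107), (195, 172), (196, 194), (197, 195), (198, 196), (199, 198), (200, 197), (201, 196), (202, 195), (203, 195), (204, 199), (205, 203), (206, 204), (207, 204), (208, 201), (209, 187), (210, 184), (211, 185), (212, 185), (213, 186), (214, 188), (215, 190)]
```

View pics/w10a.png

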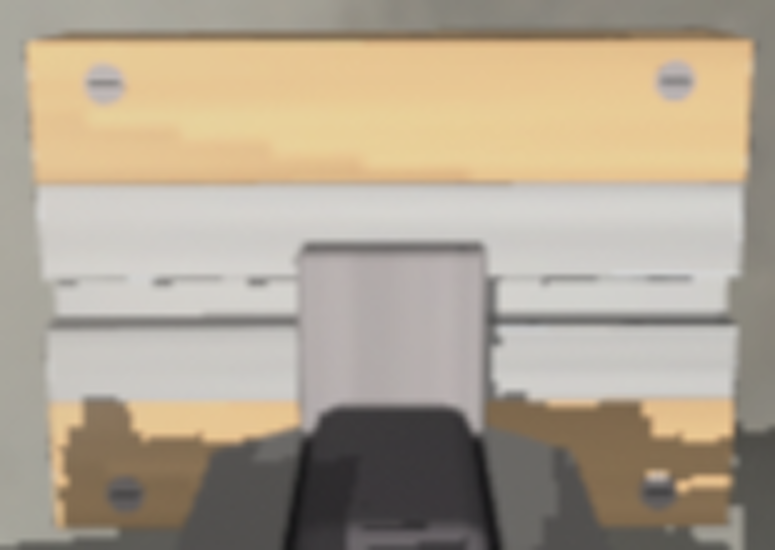

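```bash
python3 - <<'E'
from h import *;import pickle
s,o=pickle.load(open("w10.pkl","rb"))
for n,z,v in [("carrier+",.036,(38+.5)/5-.5+130),("strip+",.036,166.3),("g+",.0355,184.8),("g-",.0355,195.2),("strip-",.036,209.7),("carrier-",.036,(525+.5)/5-.5+130)]:
    print(n,[toolpt(s,u,v,.1527-z)[:2].round(4).tolist() for u in (190,252,315)])
# carrier left/right ends direction & edge slopes
a=toolpt(s,*[(28+.5)/5-.5+175,(40+.5)/5-.5+130],.1167);b=toolpt(s,*[(753+.5)/5-.5+175,(40+.5)/5-.5+130],.1167)
print(a,b,np.degrees(np.arctan2(b[0]-a[0],b[1]-a[1])))
print("depth from wall: ", [toolpt(s,252,192.3,h)[0] for h in(.1172,.1242,.1272,.1302)])
E
```

```text
carrier+ [[0.0518, -0.06], [0.0518, -0.0007], [0.0517, 0.0597]]
strip+ [[0.0237, -0.0615], [0.0237, -0.0007], [0.0236, 0.061]]
g+ [[0.0051, -0.0626], [0.005, -0.0008], [0.0049, 0.062]]
g- [[-0.0056, -0.0631], [-0.0057, -0.0008], [-0.0058, 0.0626]]
strip- [[-0.0207, -0.0638], [-0.0208, -0.0008], [-0.0209, 0.0632]]
carrier- [[-0.0477, -0.0652], [-0.0478, -0.0009], [-0.0479, 0.0645]]
[ 0.05146193 -0.06945156  0.1167    ] [0.05129126 0.06946233 0.1167    ] -0.07039422570229881
depth from wall:  [np.float64(-0.0027037243916601256), np.float64(-0.004421371397085802), np.float64(-0.005157505827982536), np.float64(-0.005893640258879257)]
```

Request:
arm_command --plan '[-0.05, 0, 2.4, 0, 0, 0, 1, 0, 0, 2.4, 0, 0, 0, 1, 0, 0, 2.4, 0, 0, 0, 1, 0, 0, 0, 0, 0, 0, 1, 0, 0, 0, 0, 0, 0, 1, 0, 0, 0, 0, 0, 0, 1]'

```text
time: 11.68
tool_pos: [0.5112, 0.0179, 0.0821]
ee_rot: [3.139, -0.0, 1.467]
wrist_force: [0.3, 0.8, -1.8]
width: 0.0197
```

```bash
python3 - <<'E'
from h import *
o=robot.get_obs();s=cams.snapshot("wrist");b=cams.snapshot("side");a=cams.snapshot("scene")
save(s,"w11",(150,120,360,290),3.5);save(b,"s11",(230,160,350,240),6);save(a,"a11",(230,160,350,240),6)
print(o["time"],o["tool_pos"],o["ee_rot"],o["wrist_force"],o["wrist_torque"],o["width"])
import pickle;pickle.dump((s,o),open("w11.pkl","wb"))
E
```

```text
11.675 [0.5111783  0.01791655 0.08205337] [ 3.13868317e+00 -7.99814836e-05  1.46723677e+00] [ 0.31634572  0.844133   -1.80184686] [-0.07162597 -0.11514594  0.0227787 ] 0.019696879119857128
```

View pics/w11.png

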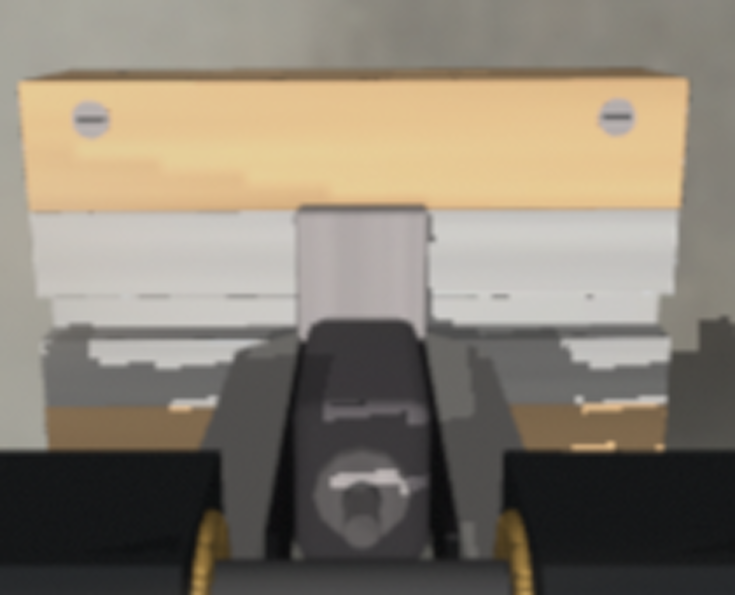

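View pics/s11.png

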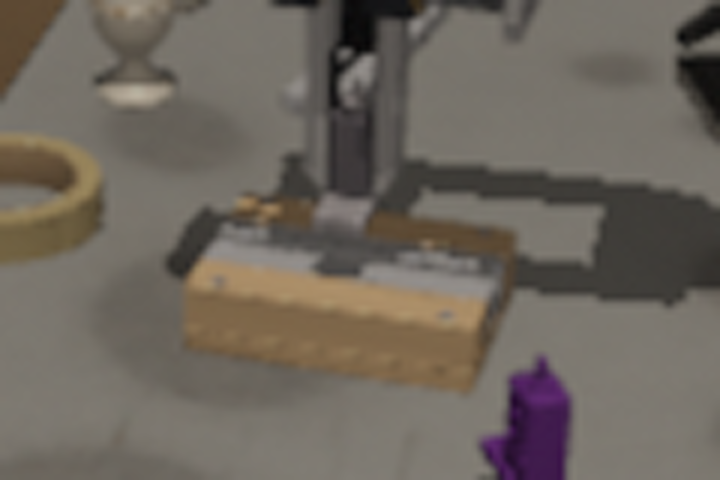

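View pics/a11.png

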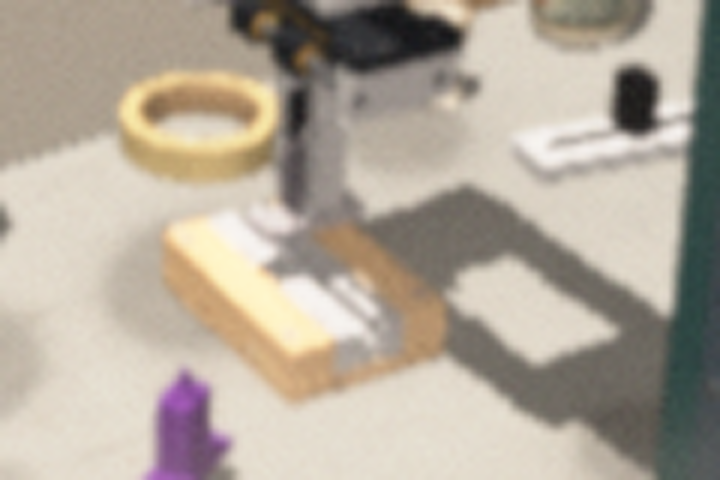

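```bash
python3 - <<'E'
from h import *;import pickle
s,o=pickle.load(open("w11.pkl","rb"))
im=s["pixels"].mean(2)
for u in (170,200,290,330): print(u,[(v,int(im[v,u])) for v in range(200,220)])
V=lambda c:(c+.5)/3.5-.5+120
for z in (.0795,.082):
  print(z,[(n,toolpt(s,252,v,z-h)[0].round(4)) for n,h,v in [("c+",.036,V(76)),("s+",.036,V(210)),("g+",.0355,V(296)),("g-a",.0355,V(331)),("g-b",.0355,V(337)),("s-",.036,V(406))]])
print("foot end",toolpt(s,252,V(206),.0105))
o=robot.get_obs();print(o["tool_pos"],o["wrist_force"])
E
```

```text
170 [(200, 195), (201, 196), (202, 196), (203, 193), (204, 179), (205, 185), (206, 192), (207, 192), (208, 192), (209, 192), (210, 191), (211, 188), (212, 153), (213, 118), (214, 105), (215, 101), (216, 101), (217, 106), (218, 111), (219, 111)]
200 [(200, 199), (201, 200), (202, 200), (203, 197), (204, 191), (205, 195), (206, 198), (207, 199), (208, 198), (209, 198), (210, 199), (211, 198), (212, 194), (213, 148), (214, 112), (215, 106), (216, 115), (217, 171), (218, 189), (219, 187)]
290 [(200, 198), (201, 199), (202, 199), (203, 202), (204, 183), (205, 191), (206, 201), (207, 202), (208, 201), (209, 201), (210, 201), (211, 197), (212, 168), (213, 124), (214, 102), (215, 86), (216, 82), (217, 97), (218, 102), (219, 102)]
330 [(200, 197), (201, 197), (202, 196), (203, 199), (204, 199), (205, 199), (206, 199), (207, 199), (208, 200), (209, 199), (210, 199), (211, 195), (212, 155), (213, 114), (214, 101), (215, 105), (216, 145), (217, 180), (218, 189), (219, 188)]
0.0795 [('c+', np.float64(0.053)), ('s+', np.float64(0.025)), ('g+', np.float64(0.006)), ('g-a', np.float64(-0.0019)), ('g-b', np.float64(-0.0033)), ('s-', np.float64(-0.0192))]
0.082 [('c+', np.float64(0.0528)), ('s+', np.float64(0.0245)), ('g+', np.float64(0.0053)), ('g-a', np.float64(-0.0028)), ('g-b', np.float64(-0.0041)), ('s-', np.float64(-0.0202))]
foot end [ 0.03235593 -0.00046653  0.0105    ]
[0.51069266 0.01764497 0.08144461] [-0.53004452  0.25994551 -0.96674275]
```

Request:
arm_command --plan '[0, 0, 0.3, 0, 0, 0, 1, 0, 0, 0.3, 0, 0, 0, 1, 0, 0, 0, 0, 0, 0, 1]'

```text
time: 12.2
tool_pos: [0.5097, 0.0176, 0.0739]
ee_rot: [-3.141, 0.0, 1.467]
wrist_force: [0.3, 1.0, -1.5]
width: 0.0201
```

Request:
arm_command --plan '[0, 0, 0.1, 0, 0, 0, 1, 0, 0, 0.1, 0, 0, 0, 1]'

```text
time: 12.45
tool_pos: [0.5102, 0.0176, 0.0725]
ee_rot: [3.141, 0.0, 1.467]
wrist_force: [-0.3, 0.2, -2.0]
width: 0.0199
```

Request:
arm_command --plan '[0, 0, 0.1, 0, 0, 0, 1, 0, 0, 0, 0, 0, 0, 1]'

```text
time: 12.7
tool_pos: [0.51, 0.0176, 0.0714]
ee_rot: [-3.141, 0.0, 1.467]
wrist_force: [-0.6, -0.5, -1.5]
width: 0.02
```

Request:
arm_command --plan '[0, 0, 0.1, 0, 0, 0, 1, 0, 0, 0, 0, 0, 0, 1]'

```text
time: 12.95
tool_pos: [0.51, 0.0176, 0.0704]
ee_rot: [-3.141, 0.0, 1.467]
wrist_force: [0.2, 0.2, -2.4]
width: 0.0197
```

Request:
arm_command --plan '[0, 0, 0.1, 0, 0, 0, 1, 0, 0, 0, 0, 0, 0, 1]'

```text
time: 13.2
tool_pos: [0.51, 0.0176, 0.0693]
ee_rot: [-3.141, 0.0, 1.467]
wrist_force: [-0.1, 0.3, -2.5]
width: 0.0198
```

Request:
arm_command --plan '[0, 0, 0.1, 0, 0, 0, 1, 0, 0, 0, 0, 0, 0, 1]'

```text
time: 13.45
tool_pos: [0.51, 0.0176, 0.0683]
ee_rot: [-3.141, 0.0, 1.467]
wrist_force: [0.2, -0.7, -1.6]
width: 0.0197
```

Request:
arm_command --plan '[0, 0, 0.1, 0, 0, 0, 1, 0, 0, 0, 0, 0, 0, 1]'

```text
time: 13.7
tool_pos: [0.51, 0.0176, 0.0673]
ee_rot: [-3.141, 0.0, 1.467]
wrist_force: [-0.4, 0.4, -1.1]
width: 0.0197
```

Request:
arm_command --plan '[0, 0, 0.1, 0, 0, 0, 1, 0, 0, 0, 0, 0, 0, 1]'

```text
time: 13.95
tool_pos: [0.51, 0.0176, 0.0664]
ee_rot: [-3.141, 0.0, 1.467]
wrist_force: [0.1, -0.1, -1.8]
width: 0.0198
```

Well below the face (>5 mm) with no contact: the probe is in the groove. Continuing gently.

Request:
arm_command --plan '[0, 0, 0.1, 0, 0, 0, 1, 0, 0, 0.1, 0, 0, 0, 1, 0, 0, 0, 0, 0, 0, 1]'

```text
time: 14.32
tool_pos: [0.51, 0.0176, 0.0643]
ee_rot: [-3.141, 0.0, 1.467]
wrist_force: [0.4, -0.1, -2.1]
width: 0.0197
```

Request:
arm_command --plan '[0, 0, 0.1, 0, 0, 0, 1, 0, 0, 0.1, 0, 0, 0, 1, 0, 0, 0, 0, 0, 0, 1]'

```text
time: 14.7
tool_pos: [0.51, 0.0176, 0.0624]
ee_rot: [-3.141, 0.0, 1.467]
wrist_force: [-0.0, 0.1, -2.3]
width: 0.0197
```

Request:
arm_command --plan '[0, 0, 0.1, 0, 0, 0, 1, 0, 0, 0.1, 0, 0, 0, 1, 0, 0, 0, 0, 0, 0, 1]'

```text
time: 15.08
tool_pos: [0.5102, 0.0176, 0.0608]
ee_rot: [3.141, 0.0, 1.467]
wrist_force: [-0.4, -0.5, 0.3]
width: 0.0198
```

Request:
arm_command --plan '[0, 0, 0.1, 0, 0, 0, 1, 0, 0, 0.1, 0, 0, 0, 1, 0, 0, 0, 0, 0, 0, 1]'

```text
time: 15.45
tool_pos: [0.5103, 0.0176, 0.0589]
ee_rot: [3.141, 0.0, 1.467]
wrist_force: [-1.0, -0.8, 5.2]
width: 0.0202
```

Request:
arm_command --plan '[0, 0, 0.1, 0, 0, 0, 1, 0, 0, 0.1, 0, 0, 0, 1, 0, 0, 0, 0, 0, 0, 1]'

```text
time: 15.82
tool_pos: [0.5102, 0.0176, 0.0564]
ee_rot: [3.141, 0.0, 1.467]
wrist_force: [-0.9, -1.2, 3.9]
width: 0.0197
```

Request:
arm_command --plan '[0, 0, 0.1, 0, 0, 0, 1, 0, 0, 0, 0, 0, 0, 1]'

```text
time: 16.08
tool_pos: [0.5103, 0.0176, 0.0554]
ee_rot: [3.141, 0.0, 1.467]
wrist_force: [-2.1, -0.4, 4.8]
width: 0.02
```

Request:
arm_command --plan '[0, 0, 0.05, 0, 0, 0, 1, 0, 0, 0, 0, 0, 0, 1]'

```text
time: 16.32
tool_pos: [0.5102, 0.0176, 0.055]
ee_rot: [3.141, 0.0, 1.467]
wrist_force: [-0.9, 0.1, 5.0]
width: 0.0203
```

Request:
arm_command --plan '[0, 0, 0.04, 0, 0, 0, 1, 0, 0, 0, 0, 0, 0, 1]'

```text
time: 16.58
tool_pos: [0.5102, 0.0176, 0.0546]
ee_rot: [3.141, 0.0, 1.467]
wrist_force: [-0.7, -0.3, 5.0]
width: 0.0199
```

Request:
arm_command --plan '[0, 0, 0.04, 0, 0, 0, 1, 0, 0, 0, 0, 0, 0, 1]'

```text
time: 16.82
tool_pos: [0.5102, 0.0176, 0.0544]
ee_rot: [3.141, 0.0, 1.467]
wrist_force: [-0.8, 0.1, 6.4]
width: 0.0199
```

Request:
arm_command --plan '[0, 0, 0.03, 0, 0, 0, 1, 0, 0, 0, 0, 0, 0, 1]'

```text
time: 17.08
tool_pos: [0.5102, 0.0176, 0.0544]
ee_rot: [3.141, 0.0, 1.467]
wrist_force: [-1.1, 0.1, 6.4]
width: 0.0202
```

Request:
arm_command --plan '[0, 0, 0.04, 0, 0, 0, 1, 0, 0, 0, 0, 0, 0, 1]'

```text
time: 17.32
tool_pos: [0.5103, 0.0176, 0.0544]
ee_rot: [3.141, 0.0, 1.467]
wrist_force: [-2.3, 0.3, 8.6]
width: 0.0198
```

Request:
arm_command --plan '[0, 0, 0.05, 0, 0, 0, 1, 0, 0, 0, 0, 0, 0, 1]'

```text
time: 17.58
tool_pos: [0.5103, 0.0176, 0.0544]
ee_rot: [3.141, 0.0, 1.467]
wrist_force: [-3.1, -0.1, 11.0]
width: 0.02
```

```bash
python3 - <<'E'
from h import *
o=robot.get_obs()
print(o["time"],o["tool_pos"],o["ee_rot"],o["wrist_force"],o["wrist_torque"],o["width"])
s=cams.snapshot("wrist");b=cams.snapshot("side")
save(s,"w12",(150,120,360,290),3.5);save(b,"s12",(230,160,350,240),6)
E
```

```text
17.575 [0.51026552 0.01761573 0.05438695] [3.14093971e+00 1.37403228e-04 1.46665640e+00] [-3.05028726 -0.05135515 11.03195205] [-0.00929164  0.62593202 -0.04246186] 0.01996237416760564
```

View pics/w12.png

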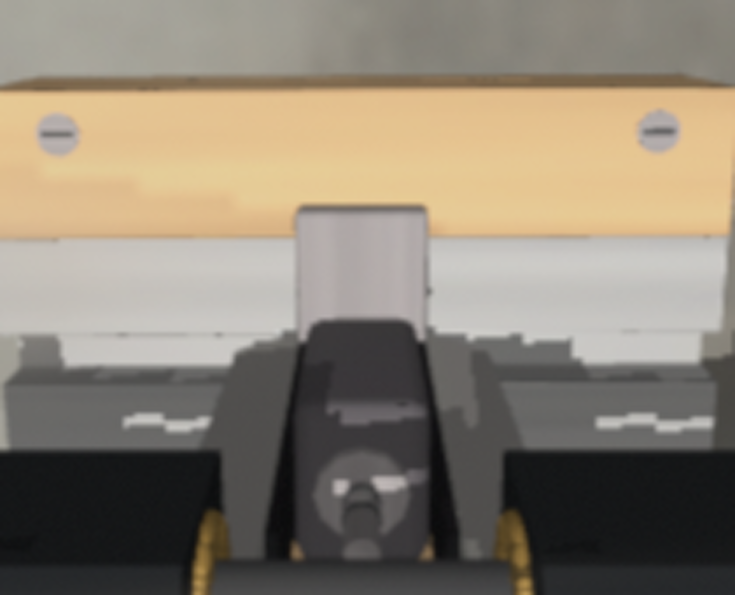

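View pics/s12.png

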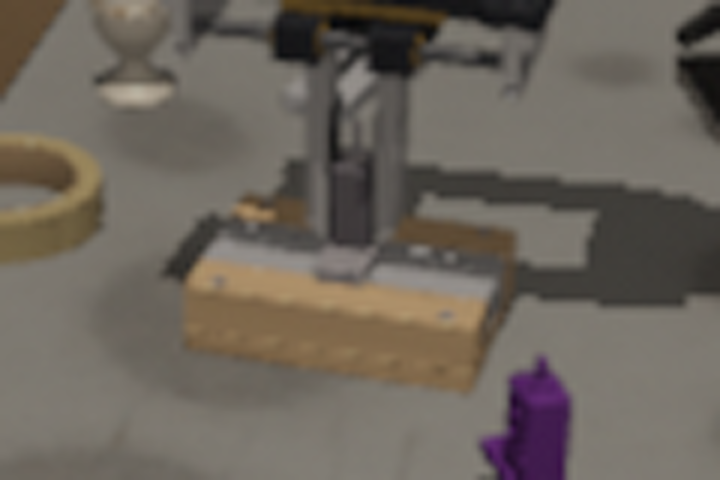

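Request:
arm_command --plan '[0, 0.02, 0.06, 0, 0, 0, 1, 0, 0, 0, 0, 0, 0, 1]'

```text
time: 17.92
tool_pos: [0.5103, 0.0176, 0.0544]
ee_rot: [3.141, 0.0, 1.467]
wrist_force: [-4.7, 1.0, 12.8]
width: 0.02
```

Request:
arm_command --plan '[0, 0, 0.06, 0, 0, 0, 1, 0, 0, 0, 0, 0, 0, 1]'

```text
time: 18.18
tool_pos: [0.5103, 0.0176, 0.0544]
ee_rot: [3.141, 0.0, 1.467]
wrist_force: [-5.7, -0.6, 16.5]
width: 0.0197
```

Request:
arm_command --plan '[0, 0, 0.05, 0, 0, 0, 1, 0, 0, 0, 0, 0, 0, 1]'

```text
time: 18.42
tool_pos: [0.5103, 0.0176, 0.0543]
ee_rot: [3.141, 0.0, 1.467]
wrist_force: [-7.0, 1.0, 19.8]
width: 0.0201
```

Request:
arm_command --plan '[0, -0.05, 0, 0, 0, 0, 1, 0, -0.05, 0, 0, 0, 0, 1, 0, 0, 0, 0, 0, 0, 1, 0, 0, 0, 0, 0, 0, 1, 0, 0, 0, 0, 0, 0, 1, 0, 0, 0, 0, 0, 0, 1]'

```text
time: 19.18
tool_pos: [0.5102, 0.0176, 0.0543]
ee_rot: [3.139, 0.0, 1.467]
wrist_force: [-4.5, -0.1, 16.8]
width: 0.0201
```

Request:
arm_command --plan '[0, 0, 0, 0, 0, 0, 1, 0, 0, 0, 0, 0, 0, 1, 0, 0, 0, 0, 0, 0, 1, 0, 0, 0, 0, 0, 0, 1]'

```text
time: 19.68
tool_pos: [0.5102, 0.0176, 0.0543]
ee_rot: [3.139, 0.0, 1.467]
wrist_force: [-4.8, 0.2, 16.9]
width: 0.0198
```

```bash
python3 - <<'E'
from h import *
import pickle
for k in range(4):
    o=robot.get_obs()
    print(o["time"],o["tool_pos"],o["ee_rot"],o["wrist_force"],o["wrist_torque"])
    s=cams.snapshot("wrist")
b=cams.snapshot("side");a=cams.snapshot("scene")
pickle.dump((s,o,b,a),open("w13.pkl","wb"))
s9,_=pickle.load(open("w9.pkl","rb"))
A=cv2.resize(s9["pixels"][225:290,215:290,::-1],None,fx=5,fy=5,interpolation=2);B=cv2.resize(s["pixels"][225:290,215:290,::-1],None,fx=5,fy=5,interpolation=2)
cv2.imwrite("pics/cmp.png",np.hstack([A,B]))
save(b,"s13",(230,160,350,240),6)
E
```

```text
19.675 [0.5102323  0.01759311 0.05434744] [3.13885180e+00 2.04402412e-04 1.46671038e+00] [-4.76651486  0.20971268 16.9496967 ] [-0.01532364  0.9531607  -0.00679796]
19.725 [0.51022023 0.01760536 0.05435983] [3.13886488e+00 1.62276028e-04 1.46668451e+00] [-5.31341607 -0.33142592 16.52870283] [ 0.03725022  0.97756666 -0.01829659]
19.775 [0.51022897 0.01760697 0.05433676] [3.13890360e+00 1.71373747e-04 1.46667218e+00] [-4.91712116  0.43114153 16.22453576] [-0.00202017  0.94239481  0.00931558]
19.825 [0.51023695 0.01760551 0.05435239] [3.13885953e+00 1.84331858e-04 1.46672611e+00] [-4.73158307 -0.56058732 16.15338058] [ 0.05502985  0.99120321 -0.04463554]
```

View pics/cmp.png

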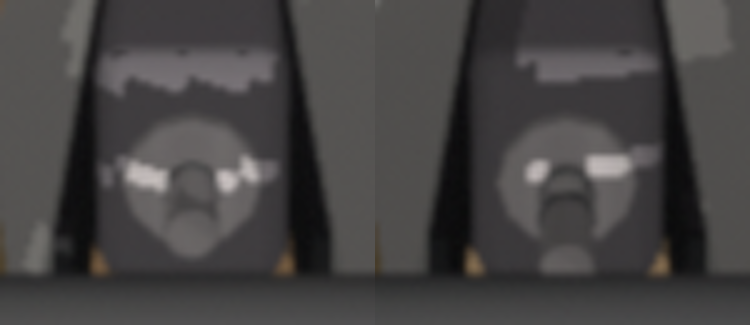

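View pics/s13.png

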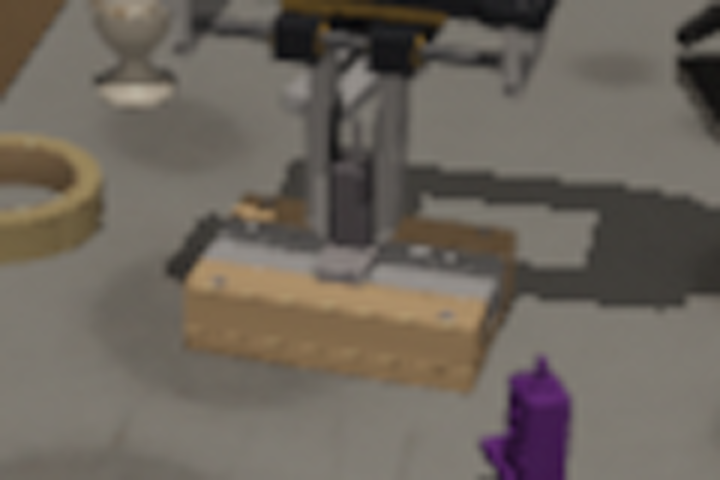

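```bash
python3 - <<'E'
from h import *;import pickle
s,o=pickle.load(open("w9.pkl","rb"))[:2] if False else pickle.load(open("w13.pkl","rb"))[:2]
f=K(s);C=np.linalg.inv(s["tool_from_camera"])
for pr in range(8,26,1):
    h=.0105-.044-pr/1000
    vs=[]
    for dx in(.0025,0,-.0025):
        q=C@np.array([.0003+dx,0,h,1]);vs.append(round((s["cy"]-f*q[1]/-q[2]-225+.5)*5-.5,0))
    print(pr,vs)
for n in("w9","w13"):
    s=pickle.load(open(n+".pkl","rb"))[0]; im=s["pixels"].mean(2)
    print(n,[(int((v-225+.5)*5),int(im[v,252:255].mean())) for v in range(254,284)])
E
```

```text
8 [np.float64(178.0), np.float64(202.0), np.float64(226.0)]
9 [np.float64(183.0), np.float64(207.0), np.float64(231.0)]
10 [np.float64(188.0), np.float64(212.0), np.float64(236.0)]
11 [np.float64(193.0), np.float64(217.0), np.float64(241.0)]
12 [np.float64(198.0), np.float64(223.0), np.float64(247.0)]
13 [np.float64(203.0), np.float64(228.0), np.float64(252.0)]
14 [np.float64(208.0), np.float64(233.0), np.float64(258.0)]
15 [np.float64(214.0), np.float64(239.0), np.float64(263.0)]
16 [np.float64(219.0), np.float64(244.0), np.float64(269.0)]
17 [np.float64(225.0), np.float64(250.0), np.float64(275.0)]
18 [np.float64(230.0), np.float64(255.0), np.float64(281.0)]
19 [np.float64(236.0), np.float64(261.0), np.float64(287.0)]
20 [np.float64(241.0), np.float64(267.0), np.float64(293.0)]
21 [np.float64(247.0), np.float64(273.0), np.float64(299.0)]
22 [np.float64(253.0), np.float64(279.0), np.float64(305.0)]
23 [np.float64(259.0), np.float64(285.0), np.float64(311.0)]
24 [np.float64(265.0), np.float64(291.0), np.float64(318.0)]
25 [np.float64(271.0), np.float64(298.0), np.float64(324.0)]
w9 [(147, 100), (152, 100), (157, 98), (162, 83), (167, 79), (172, 87), (177, 91), (182, 91), (187, 91), (192, 88), (197, 79), (202, 72), (207, 72), (212, 85), (217, 93), (222, 95), (227, 98), (232, 100), (237, 101), (242, 102), (247, 102), (252, 99), (257, 80), (262, 65), (267, 58), (272, 50), (277, 45), (282, 49), (287, 55), (292, 60)]
w13 [(147, 94), (152, 94), (157, 92), (162, 84), (167, 65), (172, 65), (177, 78), (182, 84), (187, 82), (192, 64), (197, 53), (202, 61), (207, 65), (212, 66), (217, 66), (222, 66), (227, 66), (232, 66), (237, 66), (242, 68), (247, 82), (252, 88), (257, 90), (262, 92), (267, 92), (272, 74), (277, 52), (282, 46), (287, 51), (292, 56)]
```

Both checks (tool height from probe contact to flat: 6.4 mm; pin top rise in pictures: 6.5 mm) give a depth of about 11.5 mm, so the tally goes right. Unloading then releasing.

Request:
arm_command --plan '[0, 0, -0.1, 0, 0, 0, 1, 0, 0, -0.1, 0, 0, 0, 1, 0, 0, 0, 0, 0, 0, 1, 0, 0, 0, 0, 0, 0, 1]'

```text
time: 20.48
tool_pos: [0.5102, 0.0176, 0.0544]
ee_rot: [3.139, 0.0, 1.467]
wrist_force: [-0.7, 0.8, 8.0]
width: 0.0199
```

Request:
arm_command --plan '[0, 0, -0.12, 0, 0, 0, 1, 0, 0, 0, 0, 0, 0, 1]'

```text
time: 20.72
tool_pos: [0.5099, 0.0176, 0.0545]
ee_rot: [3.14, 0.0, 1.467]
wrist_force: [1.2, -0.3, 2.8]
width: 0.0198
```

Request:
arm_command --plan '[0, 0, 0, 0, 0, 0, 0.7, 0, 0, 0, 0, 0, 0, 0.6, 0, 0, 0, 0, 0, 0, 0.5]'

```text
time: 21.1
tool_pos: [0.5086, 0.0177, 0.0537]
ee_rot: [-3.14, 0.0, 1.467]
wrist_force: [-0.3, 0.5, -0.7]
width: 0.0441
```

```bash
python3 - <<'E'
from h import *
o=robot.get_obs()
print(o["time"],o["tool_pos"],o["ee_rot"],o["wrist_force"],o["width"])
s=cams.snapshot("wrist");b=cams.snapshot("side")
save(s,"w14",(150,120,360,290),3.5);save(b,"s14",(230,160,350,240),6)
E
```

```text
21.1 [0.50864767 0.01774635 0.05371697] [-3.13992106e+00  1.37733128e-04  1.46664935e+00] [-0.34464196  0.51993754 -0.70737042] 0.044116950935255216
```

View pics/w14.png

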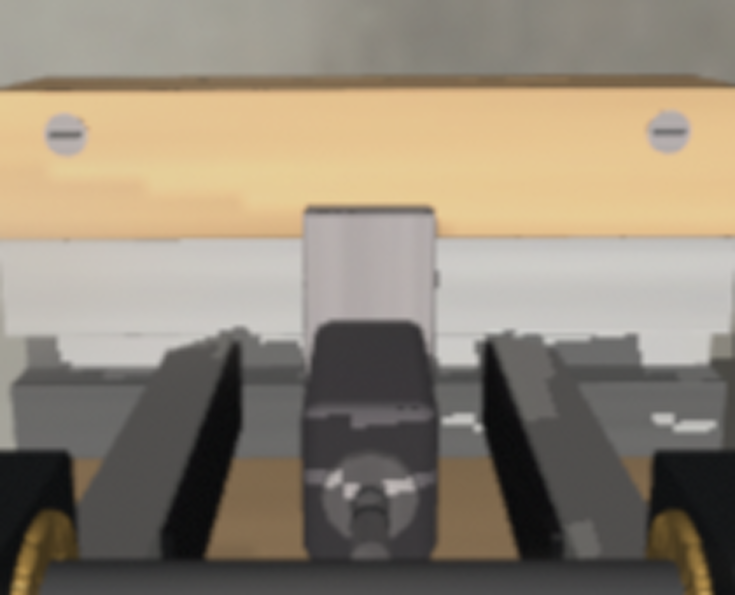

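Request:
arm_command --plan '[0, 0, -1, 0, 0, 0, 0.5, 0, 0, -2, 0, 0, 0, 0.5, 0, 0, -4, 0, 0, 0, 0.5, 0, 0, -4, 0, 0, 0, 0.5, 0, 0, -4, 0, 0, 0, 0.5, 0, 0, 0, 0, 0, 0, 1, 0, 0, 0, 0, 0, 0, 1]'

```text
time: 22.08
tool_pos: [0.509, 0.0178, 0.204]
ee_rot: [-3.141, 0.0, 1.467]
wrist_force: [0.3, -0.6, 0.2]
width: 0.0302
```

```bash
python3 - <<'E'
from h import *
o=robot.get_obs()
print(o["time"],o["tool_pos"],o["ee_rot"],o["wrist_force"],o["width"])
s=cams.snapshot("wrist");b=cams.snapshot("side");a=cams.snapshot("scene")
save(s,"w15",(150,100,360,290),3);save(b,"s15",(230,130,350,240),6)
E
```

```text
22.075 [0.50895545 0.01775699 0.20395164] [-3.14096548e+00  9.19036901e-05  1.46669075e+00] [ 0.30312177 -0.57928686  0.17628758] 0.03024413361188255
```

View pics/w15.png

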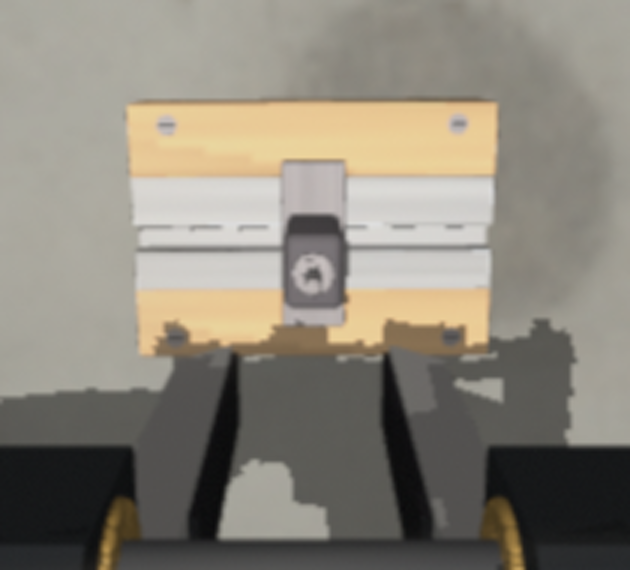

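View pics/s15.png

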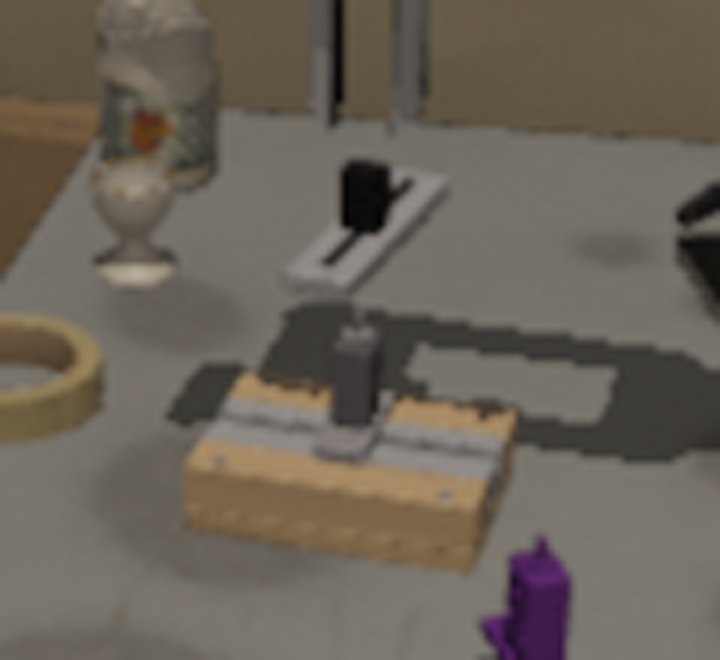

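The gauge stands upright and square across the groove. On to the tally.

Request:
arm_command --plan '[0, 0, 0, 0, 0, 9.85, 1, 0, 0, 0, 0, 0, 9.85, 1, 0, 0, 0, 0, 0, 9.85, 1, 0, 0, 0, 0, 0, 9.85, 1, 0, 0, 0, 0, 0, 9.85, 1, 0, 0, 0, 0, 0, 9.85, 1, 0, 0, 0, 0, 0, 9.85, 1, 0, 0, 0, 0, 0, 9.85, 1]'

```text
time: 23.22
tool_pos: [0.5086, 0.0178, 0.2028]
ee_rot: [-3.141, 0.003, 0.086]
wrist_force: [-0.8, -0.3, 0.2]
width: 0.0005
```

Request:
arm_command --plan '[0, 0, 0, 0, 0, 9.85, 1, 0, 0, 0, 0, 0, 9.85, 1, 2, 5.4, 0, 0, 0, 0, 1, 2, 5.4, 0, 0, 0, 0, 1, 2, 5.4, 0, 0, 0, 0, 1, 2, 5.4, 0, 0, 0, 0, 1, 2, 5.4, 0, 0, 0, 0, 1, 0, 0, 0, 0, 0, 0, 1]'

```text
time: 24.22
tool_pos: [0.5375, -0.2722, 0.2016]
ee_rot: [-3.141, 0.004, -0.258]
wrist_force: [-0.1, -0.2, 0.5]
width: 0.0004
```

Request:
arm_command --plan '[0, 0, 0, 0, 0, 0, 1, 0, 0, 0, 0, 0, 0, 1]'

```text
time: 24.48
tool_pos: [0.5387, -0.2672, 0.2043]
ee_rot: [-3.141, 0.001, -0.251]
wrist_force: [0.5, 0.2, 0.2]
width: 0.0005
```

```bash
python3 - <<'E'
from h import *
o=robot.get_obs()
print(o["time"],o["tool_pos"],o["ee_rot"],o["wrist_force"],o["width"])
s=cams.snapshot("wrist")
save(s,"w16",None,1.5);save(s,"w16a",(120,100,400,290),2.8)
import pickle;pickle.dump((s,o),open("w16.pkl","wb"))
E
```

```text
24.475 [ 0.53868077 -0.26722522  0.20427482] [-3.14115525e+00  5.14621925e-04 -2.50790826e-01] [0.46694839 0.18252008 0.22597852] 0.00047442521599072227
```

View pics/w16.png

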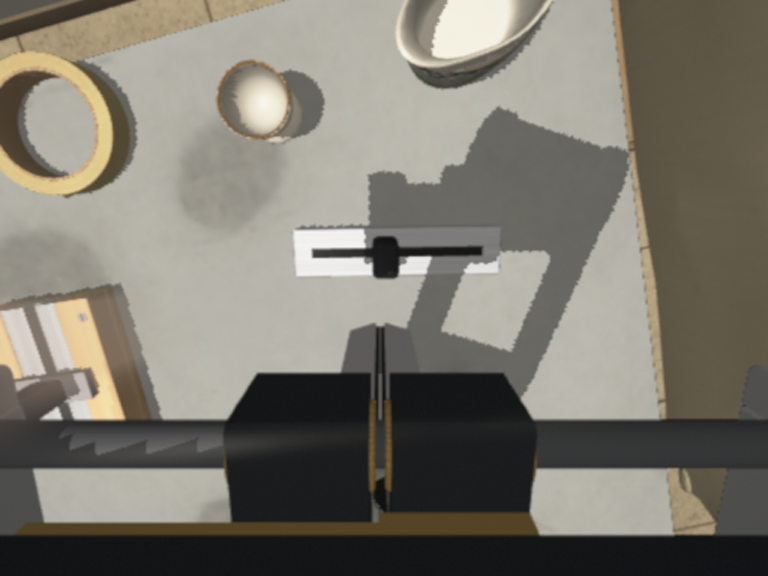

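View pics/w16a.png

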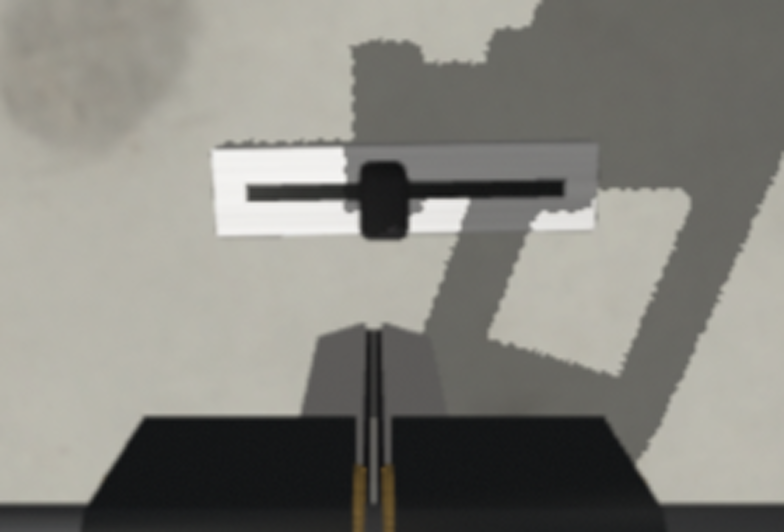

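```bash
python3 - <<'E'
from h import *;import pickle
s,o=pickle.load(open("w16.pkl","rb"))
g=lambda u,v:((u+.5)/2.8-.5+120,(v+.5)/2.8-.5+100)
c=np.array([toolpt(s,*g(*p),.204-.014)[:2] for p in [(212,149),(598,144),(594,229),(217,236)]]);print(c.round(4).tolist(),c.mean(0))
d=(c[1]-c[0])+(c[2]-c[3]);print("ang",np.degrees(np.arctan2(d[0],d[1])))
for p in [(361,238),(409,238)]: print("grip top near",toolpt(s,*g(*p),.204-.0545))
for p in [(362,163),(404,163)]: print("grip far bottom",toolpt(s,*g(*p),.204-.0145))
for p in [(247,193),(565,187)]: print("slot",toolpt(s,*g(*p),.204-.014))
E
```

```text
[[0.0295, -0.0699], [0.0315, 0.0976], [-0.0062, 0.0982], [-0.0091, -0.0695]] [0.01141461 0.01408108]
ang 0.847806969332302
grip top near [-0.00132829 -0.00476184  0.1495    ]
grip top near [-0.00134976  0.01423301  0.1495    ]
grip far bottom [ 0.02339582 -0.00479533  0.1895    ]
grip far bottom [0.02337479 0.01349847 0.1895    ]
slot [ 0.01017723 -0.05545425  0.19      ]
slot [0.01267849 0.08429965 0.19      ]
```

Request:
arm_command --plan '[1.15, -3.5, 0, 0, 0, -0.85, 1, 0, 0, 5, 0, 0, 0, 1, 0, 0, 5, 0, 0, 0, 1, 0, 0, 4, 0, 0, 0, 1, 0, 0, 0, 0, 0, 0, 1, 0, 0, 0, 0, 0, 0, 1, 0, 0, 0, 0, 0, 0, 1]'

```text
time: 25.4
tool_pos: [0.5603, -0.2384, 0.0677]
ee_rot: [3.14, -0.005, -0.237]
wrist_force: [0.3, -0.3, 0.3]
width: 0.0007
```

```bash
python3 - <<'E'
from h import *
o=robot.get_obs()
print(o["time"],o["tool_pos"],o["ee_rot"],o["wrist_force"],o["width"])
s=cams.snapshot("wrist")
save(s,"w17",(120,100,400,290),2.8)
b=cams.snapshot("side");save(b,"s17",(220,90,340,190),6)
E
```

```text
25.4 [ 0.56029387 -0.23835695  0.06770322] [ 3.14012779 -0.00536426 -0.23731633] [ 0.30522407 -0.28091553  0.29870098] 0.0007003654933303424
```

View pics/w17.png

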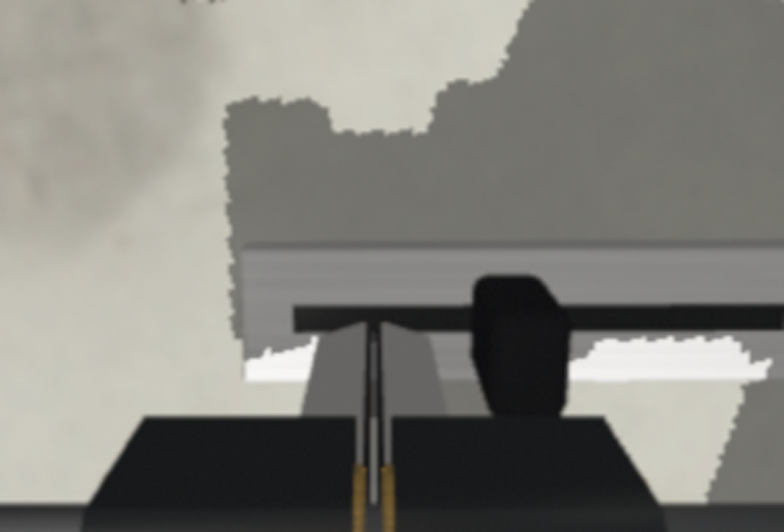

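View pics/s17.png

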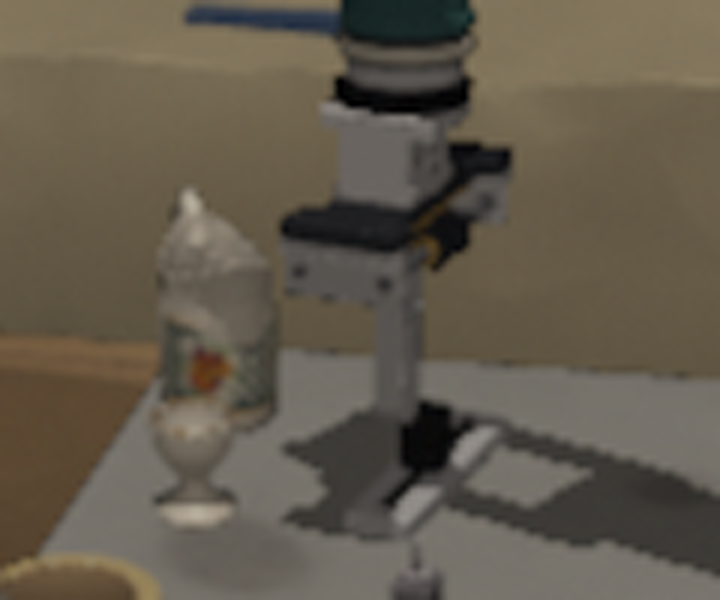

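Request:
arm_command --plan '[0, 0, 1.6, 0, 0, 0, 1, 0, 0, 1.6, 0, 0, 0, 1, 0, 0, 0, 0, 0, 0, 1, 0, 0, 0, 0, 0, 0, 1]'

```text
time: 26.0
tool_pos: [0.5583, -0.2376, 0.032]
ee_rot: [-3.141, 0.001, -0.238]
wrist_force: [0.5, -0.7, 1.4]
width: 0.0003
```

Request:
arm_command --plan '[0, 1, 0, 0, 0, 0, 1, 0, 1, 0, 0, 0, 0, 1, 0, 1, 0, 0, 0, 0, 1, 0, 0, 0, 0, 0, 0, 1]'

```text
time: 26.5
tool_pos: [0.5513, -0.2683, 0.0328]
ee_rot: [3.141, -0.001, -0.239]
wrist_force: [-0.3, -1.1, 0.0]
width: 0.0005
```

Request:
arm_command --plan '[0, 1, 0, 0, 0, 0, 1, 0, 1, 0, 0, 0, 0, 1, 0, 1, 0, 0, 0, 0, 1, 0, 1, 0, 0, 0, 0, 1, 0, 0, 0, 0, 0, 0, 1]'

```text
time: 27.12
tool_pos: [0.5415, -0.3071, 0.0323]
ee_rot: [3.141, 0.0, -0.239]
wrist_force: [-0.3, 0.2, -0.0]
width: 0.0003
```

```bash
python3 - <<'E'
from h import *
o=robot.get_obs()
print(o["time"],o["tool_pos"],o["ee_rot"],o["wrist_force"],o["width"])
s=cams.snapshot("wrist")
save(s,"w18",(120,100,400,290),2.8)
E
```

```text
27.125 [ 0.54154084 -0.30705752  0.0323366 ] [ 3.14053618e+00  2.95572895e-04 -2.39017649e-01] [-0.31322648  0.21125352 -0.00359281] 0.000308723708801855
```

View pics/w18.png

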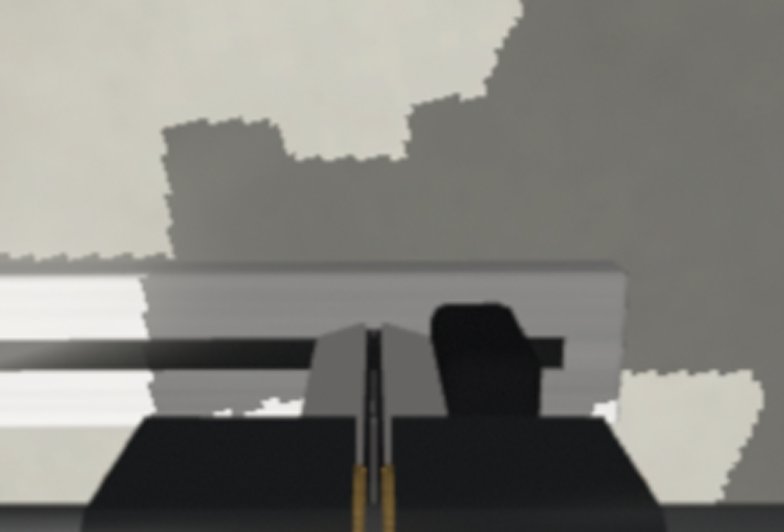

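Contact made and the grip is moving; about 15 mm remain. Continuing with force checks.

Request:
arm_command --plan '[0, 0.5, 0, 0, 0, 0, 1, 0, 0.5, 0, 0, 0, 0, 1, 0, 0.3, 0, 0, 0, 0, 1, 0, 0, 0, 0, 0, 0, 1]'

```text
time: 27.68
tool_pos: [0.5388, -0.3187, 0.0323]
ee_rot: [3.141, 0.0, -0.238]
wrist_force: [-0.2, 0.9, -1.0]
width: 0.0004
```

Request:
arm_command --plan '[0, 0.2, 0, 0, 0, 0, 1, 0, 0, 0, 0, 0, 0, 1]'

```text
time: 27.92
tool_pos: [0.5384, -0.3202, 0.0323]
ee_rot: [-3.142, 0.0, -0.238]
wrist_force: [-0.3, 2.1, -0.8]
width: 0.0005
```

Request:
arm_command --plan '[0, 0.2, 0, 0, 0, 0, 1, 0, 0, 0, 0, 0, 0, 1]'

```text
time: 28.18
tool_pos: [0.5384, -0.3204, 0.0324]
ee_rot: [-3.138, 0.001, -0.237]
wrist_force: [0.8, 6.2, 1.0]
width: 0.0005
```

Request:
arm_command --plan '[0, 0.2, 0, 0, 0, 0, 1, 0, 0, 0, 0, 0, 0, 1, 0, 0, 0, 0, 0, 0, 1]'

```text
time: 28.55
tool_pos: [0.5384, -0.3205, 0.0325]
ee_rot: [-3.135, 0.001, -0.236]
wrist_force: [1.5, 9.1, 2.2]
width: 0.0004
```

Request:
arm_command --plan '[0, -0.5, 0, 0, 0, 0, 1, 0, -1.5, 0, 0, 0, 0, 1, 0, 0, -4, 0, 0, 0, 1, 0, 0, -5, 0, 0, 0, 1, 0, 0, -5, 0, 0, 0, 1, 0, 0, 0, 0, 0, 0, 1, 0, 0, 0, 0, 0, 0, 1, 0, 0, 0, 0, 0, 0, 1]'

```text
time: 29.55
tool_pos: [0.5414, -0.304, 0.17]
ee_rot: [-3.14, 0.004, -0.238]
wrist_force: [-0.8, 0.2, -1.2]
width: 0.0007
```

```bash
python3 - <<'E'
from h import *
o=robot.get_obs()
print(o["time"],o["tool_pos"],o["ee_rot"],o["wrist_force"],o["width"])
s=cams.snapshot("wrist")
save(s,"w19",None,1.5)
b=cams.snapshot("side");save(b,"s19",None,1.5)
a=cams.snapshot("scene");save(a,"a19",(90,120,370,310),2.8)
import pickle;pickle.dump((s,o),open("w19.pkl","wb"))
E
```

```text
29.55 [ 0.54135292 -0.304049    0.16997136] [-3.14036169  0.00402013 -0.23768268] [-0.77450439  0.16318257 -1.2069726 ] 0.0007314490620443559
```

View pics/w19.png

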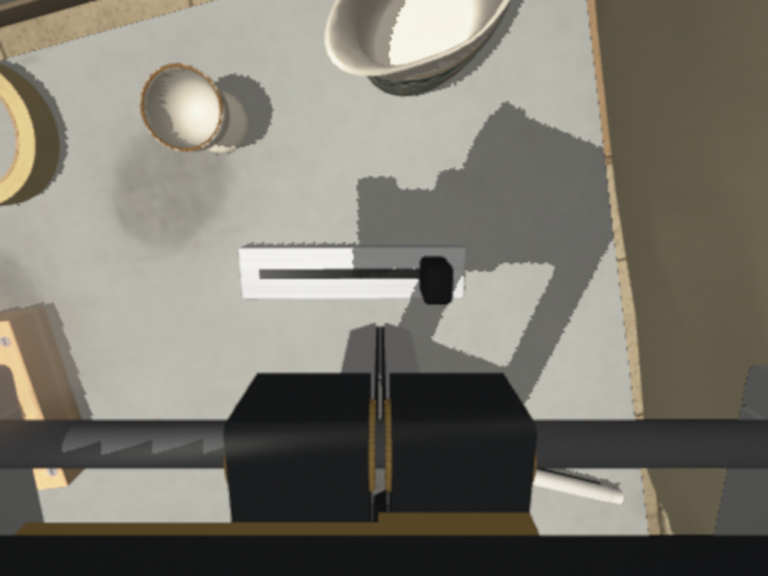

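View pics/s19.png

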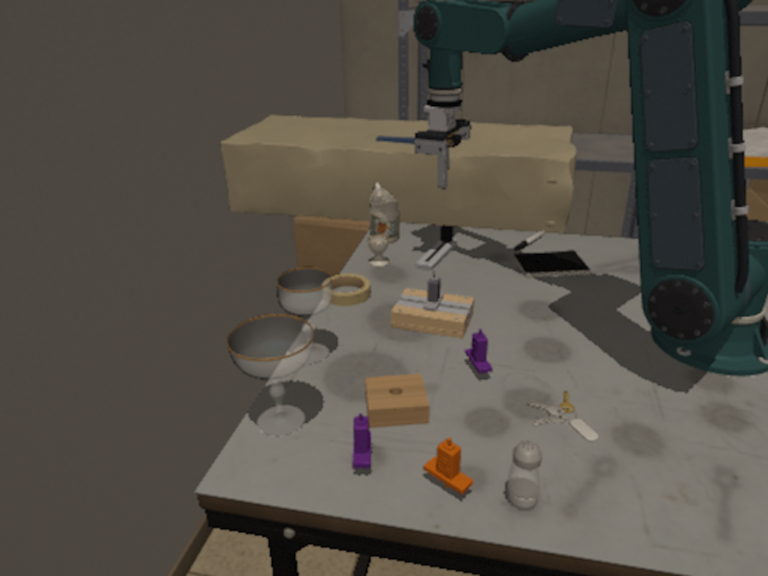

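View pics/a19.png

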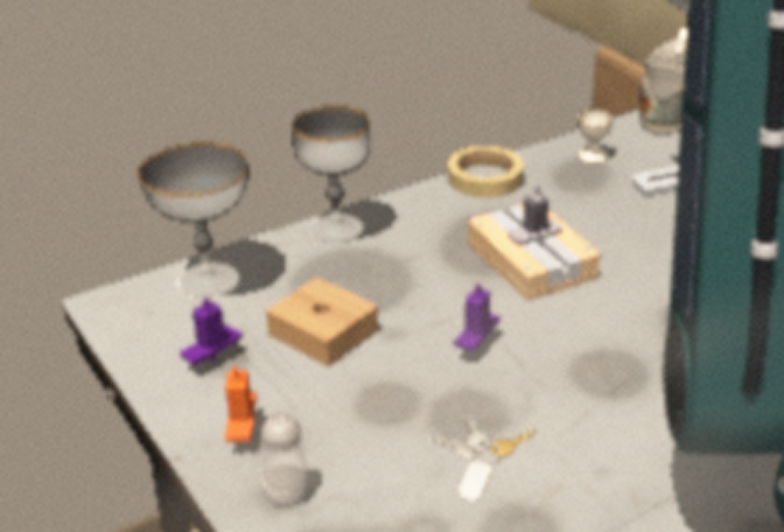

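```bash
python3 -c "
from h import *
print(robot.get_obs()['time']); print(close_job())"
```

```text
29.7
the job is handed in; nothing more can be done
None
```

I measured the groove at about 11.5 mm deep and slid the tally fully to its right-hand end. The job was handed in at 29.7 s.

- **Gauge:** I took the grey gauge from the stand and lowered it over the groove. There was no contact at the height where the probe would have met the strip's face. The probe first touched about 11 mm lower, on the groove floor.
- **Pressing:** I pressed until the foot sat flat. The highest reading was about 20 N at the wrist, or about 22 N on the gauge with its own weight. It was then held at about 17–20 N for over a second. A sideways force of up to 7 N built up while pressing, and I reduced it to about 5 N.
- **Depth:** The tool dropped 6.4 mm from probe contact to flat, and the pin top rose about 6.5 mm in the pictures. Both put the groove near 11.5 mm, so over the 10 mm limit.
- **Tally:** The grip stopped at the end of its track. Two more millimetres of command brought 9 N and no movement. The travel was 85 mm against the 86 mm expected.

In the last pictures the gauge stands upright and square across the groove, the tally is at the right, and the tape, egg cup and both glasses look unmoved. The gripper was touching nothing. I judged the bystanders by eye and did not re-measure them.

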